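Clear the soldering hearth under full extraction

TASK

Clear the soldering hearth. First, before any dusty refractory is moved, swing the extraction damper's lever to the red full-draught mark; with it there, tip all the lumps out of the steel beaker into the round annealing pan, stand the empty beaker upright on its cork mat again, and pile all the loose soldering slabs flat and squarely on the middle of the firebrick, edges flush and long sides along the brick's. Only when everything is put away, throttle the lever back to the green idle mark, and leave the other things on the bench alone.

Things in the scene. Friction and masses are not known exactly. Their poses are not given: they have to be found in the camera images.
- damper (a joint): Angle (rad) of the extraction damper's lever, a flat 12 mm bar swinging level on an upright spindle on the round duct at the left. 0: shut, square to the duct (points to about -y); grows clockwise from above, knob towards the robot; stop at 1.57. On the white quadrant beneath: green idle mark at 0.262 (15 deg), red full-draught mark at 1.047 (60 deg). Takes 1.6 N at the knob; stays where left.
- pivot (a point): The lever's spindle, the centre of its swing, at the lever's underside. Its frame is the extractor's: x along the duct (roughly away from the robot), z up; at angle a the lever points along (-sin a, -cos a) of this frame.
- lever_knob (a point): Centre of the lever's upright black knob, a cylinder 24 mm in diameter and 45 mm tall standing on the bar, 140 mm from the spindle; this point is 22 mm above its foot and 158 mm above the bench. It turns with the lever; free space all round it above the bar.
- brick: Fixed piece of cream firebrick, 110 (x) x 76 (y) x 40 mm high; origin at the centre of its underside. The slabs go on it.
- pan: Fixed round dark steel annealing pan on a foot: 164 mm across and 58 mm high, walls 3 mm, open on top, inner floor 16 mm above the bench; origin under its centre.
- mat: Fixed square cork mat, 90 x 90 x 4 mm; origin at the centre of its underside. The beaker starts on it.
- beaker: Loose steel beaker holding the lumps, 120 g empty: 95 mm high, outside 56 mm across the foot and 69 mm across the rim, walls 2.5 mm, floor 4 mm; origin at the centre of its underside, z along its axis to the mouth.
- lump1: Loose chunky lump of brown crushed firebrick, about 17 x 17 x 15 mm, 10 g; origin at the centre of its underside as built. Six of them, in the beaker at the start.
- lump2: Another such lump.
- lump3: Another such lump.
- lump4: Another such lump.
- lump5: Another such lump.
- lump6: Another such lump.
- slab1: Loose off-white soldering slab with scorch marks, 90 (x) x 55 (y) x 14 mm, 75 g, flat on the bench at the start; origin at the centre of its underside (either face may lie up in the pile). 3 to 5 of them. May be absent.
- slab2: Another such slab (may be absent).
- slab3: Another such slab (may be absent).
- slab4: Another such slab (may be absent).
- slab5: Another such slab (may be absent).
- flux_jar: Amber glass flux jar with a white cap, 54 mm across, 65 mm high; leave it.
- bowl: White ceramic bowl, 110 mm across, 42 mm high; leave it.
- hammer: Hammer, 240 mm long, lying on the right; leave it.

How it is judged:
By the outcome, as a careful person would: the job done as asked, in the order asked, and still so for the second after the job is handed in, with the robot touching nothing.
Of slab1, slab2, slab3, slab4, slab5 only 3 to 5 are there at a start; the rules pass over those that are not, and their reading is None.
At some moment in a run one of slab1, slab2, slab3, slab4, slab5 may be knocked a few centimetres aside while the robot is not near it.
It also fails if it takes over 210 s, if anything falls off the work surface, if the arm or the gripper's body presses on something with over 40 N, if the wrist force passes 120 N, or if a joint passes its speed limit or range.

ROBOT

A 6-joint arm with a two-finger parallel gripper is mounted at the origin on the work surface. World frame = base frame: x ahead of the robot, y to its left, z up, the work surface at z = 0. Lengths are in mm, angles in rad, forces in N, time in s.
With the tool pointing down it reaches from about 350 to 925 mm from the base axis. Payload 6.4 kg.
Tool frame: the origin (TCP) lies on the mounting face of the last link; the fingertips stand 199 mm ahead of it and the grasp point (between the pads) lies 180 mm ahead of it; z points along the fingers, x is the direction in which the jaws open and shut, and the axes are right-handed (so a half turn about z gives the same grasp; the last joint's range is limited). The gripper opens to 94 mm and grips with 3 to 60 N. Pads are 16 mm wide; open, the fingers measure 119 mm over their backs; the gripper's body (75 mm by 177 mm) begins 78 mm behind the grasp point.
Start: joints at [-1.349, 0.245, 1.558, -0, 1.339, -0.174], TCP at [250.611, -599.758, 404.655] pointing down, gripper open.
Joint ranges: [-3.13, 3.13], [-1.02, 2.26], [0.13, 2.54], [-0.95, 4.09], [0.21, 2.88], [-2.74, 2.74]. Speed limits (rad/s): [2.57, 2.57, 3.14, 3.14, 3.14, 3.14].

INTERFACE

Orientations are given as a 3x3 rotation matrix whose columns are the frame's x, y, z axes.
In Python, from plant import * gives the robot as it stands. The module is installed in compiled form; this text tells all that it offers.
- The arm moves only by the tool arm_command, never from a script. Its argument "steps" is a list of rows, each an object of numbers: "x", "y", "z": the shift along the tool's x, y, z in m; "wx", "wy", "wz": the turn, a rotation vector about the tool's x, y, z in rad; "fingers": the closure, from 0 (fully open) to 1 (shut). A call has 1 to 20 rows; each row is the pose to reach, as a shift and turn from the pose commanded when the call began, along the tool's axes at that moment; what a row does not reach only later rows make up. A row lasts 1/8 s, in which the tool goes at most 62.5 mm and 10.7 degrees, less where a joint would pass 70% of its speed; a pose out of reach is approached as far as the arm can. A call with a gripper value outside its range is refused whole. The fingers move at their own pace and stop on an object; the grip force is fixed at half the most. Time passes only in rows, so rows that repeat a pose let the fingers close. It gives the time, the measured TCP pose, the force and the opening at its end, in the units of the state.
- get_obs(): the state, without advancing time (a new reading comes with each control period).
- snapshot(name): name is "scene" or "top" or "wrist"; returns a dict with "img" (384x512x3 uint8, red, green, blue), "fx", "fy", "cx", "cy" (pixels), "R" (3x3) and "t" (3): a world point X has camera coordinates R X + t; the wrist camera has in their place "tool_from_camera" (4x4, takes a point from camera to tool coordinates, whose origin is the TCP and whose axes are the tool frame's). Camera axes: x right, y down, z forward; pixel columns grow to the right and rows downward; lengths in mm; the calibration is good to about 2 mm. The wrist camera is an equidistant fisheye: a pixel r from the principal point sees the ray r / f radians off the axis. A picture is of the moment at which its call begins: read the wrist's pose just before it. There is no depth.
- hand_in(): hands the job in, once; it reports no verdict.
The state is a dict: "time_s": time; "qpos": joint angles; "dq": joint speeds; "effort": joint torques, N m; "eef_pos": TCP position; "tool_rot": TCP orientation; "ft_force": force on the tool from outside, world axes, zero at the start; "ft_torque": the same for the moment, N m; "grip_width": opening from 0.0 (shut) to 1.0 (fully open).
Only numpy, scipy, OpenCV 4.12 (cv2) and the standard library are available. Lean on these libraries where they do the work, as an engineer would, in place of code of your own. Each camera call takes 0.05 s, during which the arm holds its last target. There are 200 camera calls.

## Working session

There is one attempt and no reset: what is moved stays moved. The work goes in short steps, Python scripts to look and compute and a tool call to move; the robot and the scene stay as the last step left them, time stands still between calls to the robot, and variables do not carry over. Pictures are saved under pics/ and viewed, about 12 in all and at most 16, crops included, and the job is handed in when it is done.

Besides the shell and the picture viewer there is one more tool, called after ">>>" as name(argument=value, ...), one argument or row to a line, values as JSON. arm_command: Moves the arm, as the interface text tells. Its arguments: {"type":"object","properties":{"steps":{"type":"array"}},"required":["steps"]}

```bash
mkdir -p pics; cat > h.py <<'E'
from plant import *
import numpy as np, cv2
def save(s,n): cv2.imwrite('pics/'+n,s['img'][:,:,::-1])
def ray(s,u,v,z,obs=None):
    "pixel -> world point on plane z (mm)"
    if 'tool_from_camera' in s:
        a,b=u-s['cx'],v-s['cy'];r=np.hypot(a,b);th=r/s['fx']
        d=np.array([np.sin(th)*a/max(r,1e-9),np.sin(th)*b/max(r,1e-9),np.cos(th)])
        T=np.array(s['tool_from_camera']);R=np.array(obs['tool_rot']);p=np.array(obs['eef_pos'])
        o=R@T[:3,3]+p;d=R@T[:3,:3]@d
    else:
        R=np.array(s['R']);t=np.array(s['t']);o=-R.T@t
        d=R.T@np.array([(u-s['cx'])/s['fx'],(v-s['cy'])/s['fy'],1])
    return o+d*(z-o[2])/d[2]
def proj(s,X):
    c=np.array(s['R'])@np.array(X)+np.array(s['t']);return s['fx']*c[0]/c[2]+s['cx'],s['fy']*c[1]/c[2]+s['cy']
E
python3 - <<'E'
from h import *
o=get_obs();print(o['time_s'],o['eef_pos'],o['tool_rot'],o['grip_width'],o['ft_force'])
for n in ('top','scene'):
    s=snapshot(n);save(s,n+'0.png');print(n,-np.array(s['R']).T@np.array(s['t']),s['fx'],np.array(s['R']).round(2).tolist())
s=snapshot('wrist');print(s['fx'],s['tool_from_camera'])
a=cv2.imread('pics/top0.png');cv2.imwrite('pics/top0b.png',cv2.resize(a,(800,600),interpolation=cv2.INTER_CUBIC))
E
```

```text
0.0 [ 250.52730464 -599.53622958  403.57525907] [[ 3.85500391e-01 -9.22707562e-01 -4.50296944e-04]
 [-9.22705807e-01 -3.85500548e-01  1.82233149e-03]
 [-1.85506877e-03 -2.87017899e-04 -9.99998238e-01]] 1.0004655173633905 [-0.59422941  0.62737529 -0.65654768]
top [ 488.26068262  -32.75108646 1233.30414794] 368.5555180648599 [[0.01, -1.0, 0.01], [-1.0, -0.01, -0.09], [0.09, -0.01, -1.0]]
scene [ 1379.48329811 -1090.77302294  1081.79149106] 469.387592329776 [[0.81, 0.59, -0.02], [0.34, -0.48, -0.81], [-0.48, 0.65, -0.59]]
297.3186396354542 [[ 9.99999933e-01 -3.42743870e-04  1.29080133e-04 -1.33209614e-01]
 [ 3.02531702e-04  9.71675428e-01  2.36319214e-01 -6.77960659e+01]
 [-2.06420956e-04 -2.36319159e-01  9.71675467e-01  1.97049941e+01]
 [ 0.00000000e+00  0.00000000e+00  0.00000000e+00  1.00000000e+00]]
```

View pics/top0b.png

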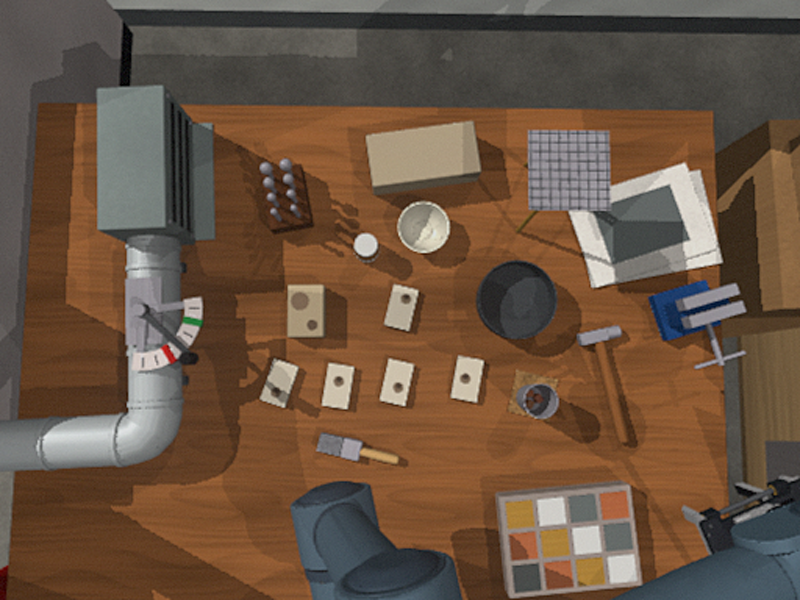

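View pics/scene0.png

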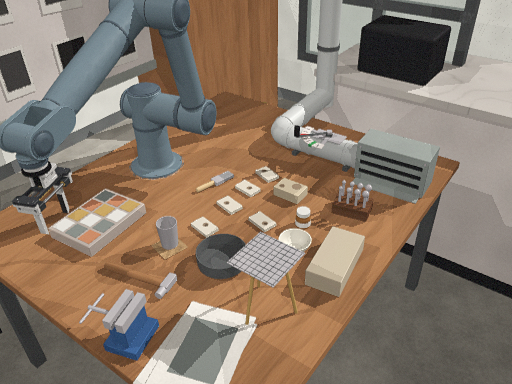

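The top view (800×600 version) shows five slabs at about (402,307), (280,382), (338,386), (397,382) and (467,378). The brick is at (306,311), the pan at (517,300), the beaker on its mat at (537,400), the lever pivot at (147,312) and the knob at (190,357), between green and red. The scene view agrees.

```bash
cat >> h.py <<'E'
def blobs(s,zs,lo=150,sat=75,amin=250,amax=3000):
    hsv=cv2.cvtColor(s['img'],cv2.COLOR_RGB2HSV)
    m=((hsv[...,2]>lo)&(hsv[...,1]<sat)).astype(np.uint8)*255
    m=cv2.morphologyEx(m,cv2.MORPH_OPEN,np.ones((2,2)))
    out=[]
    for c in cv2.findContours(m,cv2.RETR_EXTERNAL,cv2.CHAIN_APPROX_NONE)[0]:
        if amin<cv2.contourArea(c)<amax:
            out.append(cv2.minAreaRect(c))
    return out,m
def rect_world(s,r,z,obs=None):
    b=cv2.boxPoints(r);P=np.array([ray(s,u,v,z,obs)[:2] for u,v in b])
    e=[P[1]-P[0],P[2]-P[1]];L=[np.linalg.norm((P[1]-P[0]+P[2]-P[3])/2),np.linalg.norm((P[2]-P[1]+P[3]-P[0])/2)]
    a=(P[1]-P[0]+P[2]-P[3]) if L[0]>L[1] else (P[2]-P[1]+P[3]-P[0])
    th=np.degrees(np.arctan2(a[1],a[0]));th=(th+90)%180-90
    return P.mean(0).round(1),round(th,1),np.round(sorted(L),1)
E
python3 - <<'E'
from h import *
s=snapshot('top')
B,m=blobs(s,14)
for r in B: print(np.array(r[0])*1.5625,rect_world(s,r,14))
hsv=cv2.cvtColor(s['img'],cv2.COLOR_RGB2HSV)
for u,v in [(315,325),(300,325),(322,290),(402,315),(270,375),(340,395),(397,370),(330,265)]:print(u,v,hsv[int(v/1.5625),int(u/1.5625)])
q=lambda u,v,z:ray(s,(u+.5)/1.5625-.5,(v+.5)/1.5625-.5,z).round(0)
for n,u,v,z in [('pivot',147,312,136),('knob',190,357,180),('pan',517,300,58),('beaker',537,400,99),('mat',534,393,4),('brick',306,311,40)]:print(n,q(u,v,z))
I=s['img']; d=snapshot('scene')['img'][95:185,240:400]
t=I[165:255,70:150]
cv2.imwrite('pics/duct.png',np.hstack([cv2.resize(t,(533,600),interpolation=cv2.INTER_CUBIC)])[:,:,::-1])
cv2.imwrite('pics/duct2.png',cv2.resize(d,(800,450),interpolation=cv2.INTER_CUBIC)[:,:,::-1])
E
```

```text
[614.85362053 561.84287071] (array([  77.7, -501.8]), np.float64(3.4), array([102.3, 102.5]))
[588.28125 540.625  ] (array([ 119.5, -447.9]), np.float64(-89.6), array([56.2, 61.3]))
[553.50613594 512.02363968] (array([ 176.4, -376.9]), np.float64(-83.4), array([57.9, 63.4]))
[ 80.71154356 439.52646255] (array([315.8, 604.5]), np.float64(-86.4), array([ 78.2, 154.8]))
[338.78800869 386.80317402] (array([429.3,  71.3]), np.float64(-8.5), array([55.6, 90.3]))
[397.60107994 383.06064606] (array([438.2, -52.2]), np.float64(-12.1), array([55.2, 90.2]))
[468.05319786 379.96196747] (array([ 446. , -200.4]), np.float64(-9.6), array([55.7, 88.8]))
[144.53125    382.81252384] (array([435.4, 477.9]), np.float64(-2.1), array([ 94.5, 305. ]))
[307.03125 311.71875] (array([586.8, 141.4]), np.float64(1.3), array([ 69.5, 103.1]))
[401.73182487 308.0388546 ] (array([596.6, -59.5]), np.float64(-12.9), array([53.2, 90.1]))
[139.0625  277.34375] (array([656.5, 499.9]), np.float64(2.7), array([ 46.4, 117.4]))
[590.68770409 237.47718334] (array([ 753.6, -465.3]), np.float64(18.8), array([ 51.1, 131.6]))
[429.1364193  234.08288956] (array([ 756.9, -117.2]), np.float64(-63.9), array([ 78.4, 103.8]))
[664.98155594 223.20773602] (array([ 787.4, -627.2]), np.float64(12.2), array([208.7, 231. ]))
[423.61345291 154.41493988] (array([ 932.9, -104.5]), np.float64(-81.3), array([113.3, 235.7]))
315 325 [14 90 93]
300 325 [ 18  74 166]
322 290 [ 20  71 168]
402 315 [ 18  40 180]
270 375 [ 19  37 171]
340 395 [ 20  42 206]
397 370 [ 18  39 205]
330 265 [ 13 166 144]
pivot [574. 429. 136.]
knob [489. 329. 180.]
pan [ 612. -295.   58.]
beaker [ 412. -323.   99.]
mat [ 420. -341.    4.]
brick [587. 140.  40.]
```

View pics/duct.png

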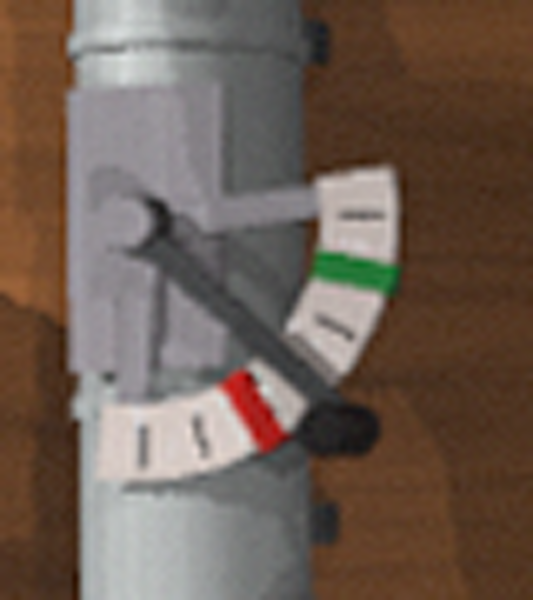

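View pics/duct2.png

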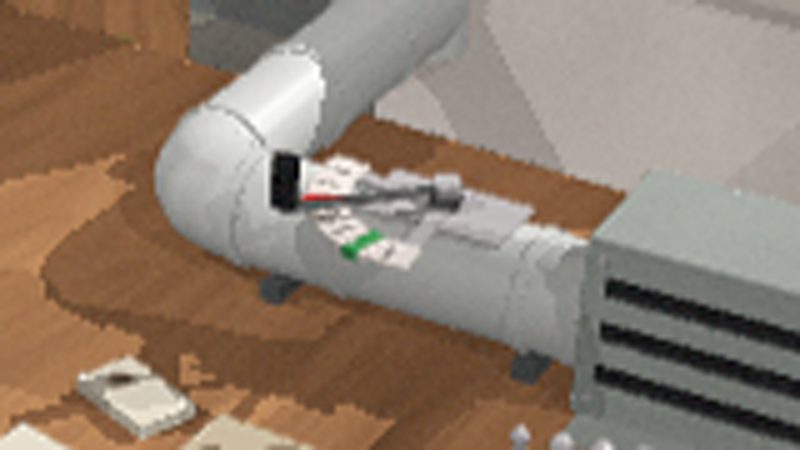

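The crop shows the quadrant clearly: green at (355,271), red at (256,411), 0° tick at v≈215, 90° tick at u≈143, knob at about (340,428). The lever is now near 45°.

```bash
python3 - <<'E'
from h import *
s=snapshot('top');c=snapshot('scene')
q=lambda u,v:((u+.5)/6.6625-.5+70,(v+.5)/6.667-.5+165)
w=lambda u,v:((u+.5)/5-.5+240,(v+.5)/5-.5+95)
for z in (110,120,130):
    p=ray(s,*q(143,213),z)[:2];g=ray(s,*q(355,271),z)[:2];r=ray(s,*q(256,411),z)[:2]
    f=lambda d:np.degrees(np.arctan2(-d[0],-d[1]))
    print(z,p.round(1),'g',f(g-p).round(1),np.linalg.norm(g-p).round(1),'r',f(r-p).round(1),np.linalg.norm(r-p).round(1),'scene proj',proj(c,[*p,z]))
for z in (150,158,165):
    print('knob',z,ray(s,*q(340,428),z).round(1),ray(c,*w(286,182),z).round(1))
print('piv scene',w(450,203),[ray(c,*w(450,203),z).round(1) for z in (120,130,140)])
print('green scene',[ray(c,*w(362,243),z).round(1) for z in (110,120,130)],[ray(s,*q(355,271),z).round(1) for z in (110,120,130)])
E
```

```text
110 [584.7 449. ] g 14.7 101.1 r 58.3 105.5 scene proj (np.float64(330.53551734843154), np.float64(137.0046472894805))
120 [583.8 444.7] g 14.7 100.2 r 58.3 104.5 scene proj (np.float64(330.0049509244585), np.float64(135.25398330014096))
130 [582.9 440.4] g 14.7 99.3 r 58.3 103.6 scene proj (np.float64(329.4698599936755), np.float64(133.48839018829457))
knob 150 [487.6 341.4 150. ] [479.7 351.4 150. ]
knob 158 [487.6 338.6 158. ] [487.5 339.  158. ]
knob 165 [487.6 336.2 165. ] [494.2 328.2 165. ]
piv scene (329.6, 135.2) [array([582.2, 444.2, 120. ]), array([590.5, 428.2, 130. ]), array([598.8, 412.3, 140. ])]
green scene [array([547.7, 361.9, 110. ]), array([556.3, 347. , 120. ]), array([564.9, 332. , 130. ])] [array([559.1, 351.2, 110. ]), array([558.4, 347.8, 120. ]), array([557.8, 344.4, 130. ])]
```

```bash
cat > d.py <<'E'
import sys
from h import *
def delta(x,y,z,yaw,o=None,R0=None,p0=None):
    "tool-axes shift (m) and wz to put TCP at x,y,z with tool x axis at yaw deg (mod 180)"
    if R0 is None: o=o or get_obs();R0=np.array(o['tool_rot']);p0=np.array(o['eef_pos'])
    d=R0.T@(np.array([x,y,z])-p0)/1000
    cur=np.degrees(np.arctan2(R0[1,0],R0[0,0]));w=-((yaw-cur+90)%180-90)
    return d.round(4).tolist(),round(np.radians(w),3)
if __name__=='__main__':
    o=get_obs();print('t',o['time_s'],np.round(o['eef_pos'],1),'q',np.round(o['qpos'],2),'F',np.round(o['ft_force'],1),'grip',round(o['grip_width'],3), 'tilt',np.round(np.array(o['tool_rot'])[:,2],4))
    a=list(map(float,sys.argv[1:]))
    for i in range(0,len(a),4): print(a[i:i+4],delta(*a[i:i+4],o))
E
python3 d.py 488 339 400 -48
```

```text
t 0.35 [ 250.6 -599.7  404.4] q [-1.35  0.25  1.56 -0.    1.34 -0.17] F [ 0.9  0.2 -0.1] grip 1.003 tilt [-1.e-04  4.e-04 -1.e+00]
[488.0, 339.0, 400.0, -48.0] ([-0.7746, -0.5809, 0.0048], np.float64(-0.337))
```

>>> arm_command(
  steps=[
    {"x":-0.775,"y":-0.581,"z":0.004,"wz":-0.337,"fingers":0},
    {"x":-0.775,"y":-0.581,"z":0.004,"wz":-0.337,"fingers":0},
    {"x":-0.775,"y":-0.581,"z":0.004,"wz":-0.337,"fingers":0},
    {"x":-0.775,"y":-0.581,"z":0.004,"wz":-0.337,"fingers":0},
    {"x":-0.775,"y":-0.581,"z":0.004,"wz":-0.337,"fingers":0},
    {"x":-0.775,"y":-0.581,"z":0.004,"wz":-0.337,"fingers":0},
    {"x":-0.775,"y":-0.581,"z":0.004,"wz":-0.337,"fingers":0},
    {"x":-0.775,"y":-0.581,"z":0.004,"wz":-0.337,"fingers":0},
    {"x":-0.775,"y":-0.581,"z":0.004,"wz":-0.337,"fingers":0},
    {"x":-0.775,"y":-0.581,"z":0.004,"wz":-0.337,"fingers":0},
    {"x":-0.775,"y":-0.581,"z":0.004,"wz":-0.337,"fingers":0},
    {"x":-0.775,"y":-0.581,"z":0.004,"wz":-0.337,"fingers":0},
    {"x":-0.775,"y":-0.581,"z":0.004,"wz":-0.337,"fingers":0},
    {"x":-0.775,"y":-0.581,"z":0.004,"wz":-0.337,"fingers":0},
    {"x":-0.775,"y":-0.581,"z":0.004,"wz":-0.337,"fingers":0},
    {"x":-0.775,"y":-0.581,"z":0.004,"wz":-0.337,"fingers":0},
    {"x":-0.775,"y":-0.581,"z":0.004,"wz":-0.337,"fingers":0},
    {"x":-0.775,"y":-0.581,"z":0.004,"wz":-0.337,"fingers":0},
    {"x":-0.775,"y":-0.581,"z":0.004,"wz":-0.337,"fingers":0},
    {"x":-0.775,"y":-0.581,"z":0.004,"wz":-0.337,"fingers":0},
  ],
)

```text
validation failed for argument at $.st...
```

```bash
python3 - <<'E'
from h import *
o=get_obs();s=snapshot('wrist');save(s,'w1.png');print(o['time_s'],o['eef_pos'],o['tool_rot'][:2])
E
```

```text
0.35 [ 250.60997293 -599.71210606  404.43831749] [[ 3.85540441e-01 -9.22690933e-01 -9.84738029e-05]
 [-9.22690855e-01 -3.85540449e-01  3.85557065e-04]]
```

View pics/w1.png

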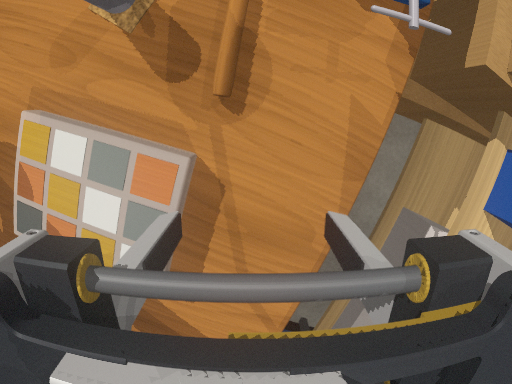

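The move was refused, so the arm is still at the start pose. The wrist view shows the fingers' inner faces at about (180,225) and (330,220). I'll retry with all keys given.

>>> arm_command(
  steps=[
    {"x":-0.775,"y":-0.581,"z":0.004,"wx":0.0,"wy":0.0,"wz":-0.337,"fingers":0.0},
  ],
)

```text
time_s: 0.52
eef_pos: [265.1, -540.6, 403.6]
tool_rot: [[0.552, -0.834, -0.0], [-0.834, -0.552, 0.0], [-0.0, 0.0, -1.0]]
ft_force: [1.0, 0.8, 0.4]
grip_width: 0.999
```

>>> arm_command(
  steps=[
    {"x":-0.611,"y":-0.671,"z":0.004,"wx":0.0,"wy":0.0,"wz":-0.148,"fingers":0.0},
    {"x":-0.611,"y":-0.671,"z":0.004,"wx":0.0,"wy":0.0,"wz":-0.148,"fingers":0.0},
    {"x":-0.611,"y":-0.671,"z":0.004,"wx":0.0,"wy":0.0,"wz":-0.148,"fingers":0.0},
    {"x":-0.611,"y":-0.671,"z":0.004,"wx":0.0,"wy":0.0,"wz":-0.148,"fingers":0.0},
    {"x":-0.611,"y":-0.671,"z":0.004,"wx":0.0,"wy":0.0,"wz":-0.148,"fingers":0.0},
    {"x":-0.611,"y":-0.671,"z":0.004,"wx":0.0,"wy":0.0,"wz":-0.148,"fingers":0.0},
    {"x":-0.611,"y":-0.671,"z":0.004,"wx":0.0,"wy":0.0,"wz":-0.148,"fingers":0.0},
    {"x":-0.611,"y":-0.671,"z":0.004,"wx":0.0,"wy":0.0,"wz":-0.148,"fingers":0.0},
    {"x":-0.611,"y":-0.671,"z":0.004,"wx":0.0,"wy":0.0,"wz":-0.148,"fingers":0.0},
    {"x":-0.611,"y":-0.671,"z":0.004,"wx":0.0,"wy":0.0,"wz":-0.148,"fingers":0.0},
    {"x":-0.611,"y":-0.671,"z":0.004,"wx":0.0,"wy":0.0,"wz":-0.148,"fingers":0.0},
    {"x":-0.611,"y":-0.671,"z":0.004,"wx":0.0,"wy":0.0,"wz":-0.148,"fingers":0.0},
    {"x":-0.611,"y":-0.671,"z":0.004,"wx":0.0,"wy":0.0,"wz":-0.148,"fingers":0.0},
    {"x":-0.611,"y":-0.671,"z":0.004,"wx":0.0,"wy":0.0,"wz":-0.148,"fingers":0.0},
    {"x":-0.611,"y":-0.671,"z":0.004,"wx":0.0,"wy":0.0,"wz":-0.148,"fingers":0.0},
    {"x":-0.611,"y":-0.671,"z":0.004,"wx":0.0,"wy":0.0,"wz":-0.148,"fingers":0.0},
    {"x":-0.611,"y":-0.671,"z":0.004,"wx":0.0,"wy":0.0,"wz":-0.148,"fingers":0.0},
    {"x":-0.611,"y":-0.671,"z":0.004,"wx":0.0,"wy":0.0,"wz":-0.148,"fingers":0.0},
  ],
)

```text
time_s: 2.78
eef_pos: [489.4, 339.3, 400.5]
tool_rot: [[0.667, -0.745, 0.0], [-0.745, -0.667, -0.0], [0.0, 0.0, -1.0]]
ft_force: [0.0, 0.4, 0.3]
grip_width: 1.002
```

>>> arm_command(
  steps=[
    {"x":0.0,"y":0.0,"z":0.03,"wx":0.0,"wy":0.0,"wz":0.0,"fingers":0.0},
    {"x":0.0,"y":0.0,"z":0.055,"wx":0.0,"wy":0.0,"wz":0.0,"fingers":0.0},
    {"x":0.0,"y":0.0,"z":0.055,"wx":0.0,"wy":0.0,"wz":0.0,"fingers":0.0},
    {"x":0.0,"y":0.0,"z":0.055,"wx":0.0,"wy":0.0,"wz":0.0,"fingers":0.4},
    {"x":0.0,"y":0.0,"z":0.055,"wx":0.0,"wy":0.0,"wz":0.0,"fingers":0.6},
    {"x":0.0,"y":0.0,"z":0.055,"wx":0.0,"wy":0.0,"wz":0.0,"fingers":0.9},
    {"x":0.0,"y":0.0,"z":0.055,"wx":0.0,"wy":0.0,"wz":0.0,"fingers":0.9},
    {"x":0.0,"y":0.0,"z":0.055,"wx":0.0,"wy":0.0,"wz":0.0,"fingers":0.9},
    {"x":0.0,"y":0.0,"z":0.055,"wx":0.0,"wy":0.0,"wz":0.0,"fingers":0.9},
  ],
)

```text
time_s: 3.9
eef_pos: [489.4, 340.4, 345.4]
tool_rot: [[0.668, -0.744, -0.0], [-0.744, -0.668, -0.0], [-0.0, 0.0, -1.0]]
ft_force: [0.3, -0.5, 0.4]
grip_width: 0.398
```

>>> arm_command(
  steps=[
    {"x":0.0,"y":0.0,"z":0.0,"wx":0.0,"wy":0.0,"wz":0.0,"fingers":0.9},
    {"x":0.0,"y":0.0,"z":0.0,"wx":0.0,"wy":0.0,"wz":0.0,"fingers":0.9},
    {"x":0.0,"y":0.0,"z":0.0,"wx":0.0,"wy":0.0,"wz":0.0,"fingers":0.9},
    {"x":0.0,"y":0.0,"z":0.0,"wx":0.0,"wy":0.0,"wz":0.0,"fingers":0.9},
  ],
)

```text
time_s: 4.4
eef_pos: [489.4, 340.3, 345.4]
tool_rot: [[0.668, -0.744, -0.0], [-0.744, -0.668, -0.0], [0.0, 0.0, -1.0]]
ft_force: [-0.0, -0.5, 0.4]
grip_width: 0.249
```

>>> arm_command(
  steps=[
    {"x":-0.007,"y":0.0004,"z":0.0,"wx":0.0,"wy":0.0,"wz":0.05,"fingers":0.9},
    {"x":-0.014,"y":0.0006,"z":0.0,"wx":0.0,"wy":0.0,"wz":0.1,"fingers":0.9},
    {"x":-0.021,"y":0.0005,"z":0.0,"wx":0.0,"wy":0.0,"wz":0.14,"fingers":0.9},
    {"x":-0.028,"y":0.0,"z":0.0,"wx":0.0,"wy":0.0,"wz":0.19,"fingers":0.9},
    {"x":-0.035,"y":-0.001,"z":0.0,"wx":0.0,"wy":0.0,"wz":0.24,"fingers":0.9},
    {"x":-0.041,"y":-0.0018,"z":0.0,"wx":0.0,"wy":0.0,"wz":0.28,"fingers":0.9},
    {"x":-0.041,"y":-0.0018,"z":0.0,"wx":0.0,"wy":0.0,"wz":0.28,"fingers":0.9},
    {"x":-0.041,"y":-0.0018,"z":0.0,"wx":0.0,"wy":0.0,"wz":0.28,"fingers":0.9},
  ],
)

```text
time_s: 5.4
eef_pos: [463.0, 371.8, 345.3]
tool_rot: [[0.436, -0.9, -0.003], [-0.9, -0.436, -0.001], [0.0, 0.003, -1.0]]
ft_force: [-4.3, -2.9, 2.2]
grip_width: 0.25
```

```bash
python3 d.py; python3 - <<'E'
from h import *
s=snapshot('wrist');I=s['img'];t=snapshot('top')['img'][165:255,70:150]
cv2.imwrite('pics/w2.png',np.hstack([cv2.resize(I,(512,384)),cv2.resize(t,(288,384),interpolation=cv2.INTER_CUBIC)])[:,:,::-1])
E
```

```text
t 5.4 [463.  371.8 345.3] q [ 0.49  0.18  1.75 -0.    1.22  1.61] F [-4.3 -2.9  2.2] grip 0.25 tilt [-0.0025 -0.0013 -1.    ]
```

View pics/w2.png

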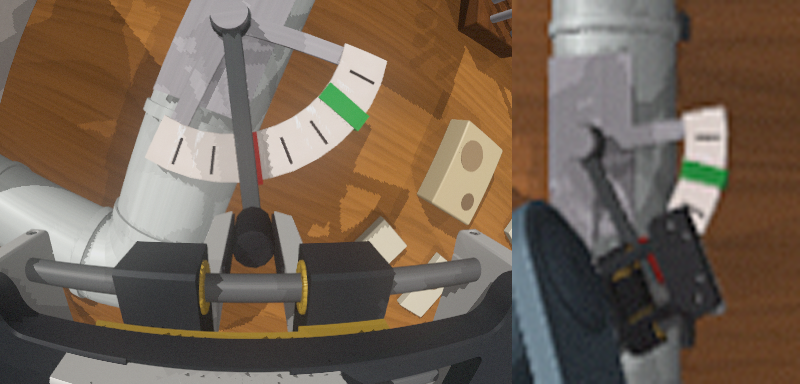

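Wrist view: the lever spans u≈233–257 at v≈158, with a red strip still showing to its right at (259,158). It is slightly past the red centre, so I'll measure by how much.

```bash
python3 - <<'E'
from h import *
o=get_obs();s=snapshot('wrist');I=s['img'];h=cv2.cvtColor(I,cv2.COLOR_RGB2HSV).astype(int)
g=(abs(h[...,0]-65)<20)&(h[...,1]>100);r=((h[...,0]<6)|(h[...,0]>174))&(h[...,1]>120)&(h[...,2]>70)
r[:,:200]=0;r[:,300:]=0;r[:120]=0;r[200:]=0
for p in (583.8,444),(583,442),(585,446):
  for n,m in(('g',g),('r',r)):
    v,u=np.nonzero(m);P=np.array([ray(s,a,b,121,o)[:2] for a,b in zip(u,v)])-p
    an=np.degrees(np.arctan2(-P[:,0],-P[:,1]));print(n,len(u),np.percentile(an,[2,50,98]).round(1),np.linalg.norm(P,axis=1).mean().round(1))
gray=I.astype(int).sum(2)
for row in range(60,200,20):
    d=np.nonzero(gray[row,215:270]<300)[0]+215
    L=ray(s,d.min(),row,134,o);Rr=ray(s,d.max()+1,row,134,o);c=(L+Rr)/2
    print(row,d.min(),d.max(),c[:2].round(1),np.linalg.norm(L-Rr).round(1))
print(ray(s,230,22,140,o))
E
```

```text
g 960 [10.3 14.1 18.4] 99.3
r 225 [54.7 55.6 56.5] 103.4
g 960 [10.1 14.  18.3] 97.2
r 225 [55.4 56.3 57.2] 101.6
g 960 [10.8 14.6 18.7] 101.6
r 225 [54.1 55.1 56.1] 105.5
60 225 244 [552.2 427.6] 12.8
80 228 245 [540.8 420.7] 11.5
100 230 248 [529.8 413.6] 12.1
120 233 268 [521.4 401.4] 23.0
140 237 256 [508.6 398.1] 12.9
160 238 259 [497.4 391.3] 14.3
180 240 269 [487.1 381.9] 19.8
[572.73581148 440.78670053 140.        ]
```

>>> arm_command(
  steps=[
    {"x":0.0015,"y":0.0,"z":0.0,"wx":0.0,"wy":0.0,"wz":0.0,"fingers":0.9},
    {"x":0.0015,"y":0.0,"z":0.0,"wx":0.0,"wy":0.0,"wz":0.0,"fingers":0.9},
    {"x":0.0015,"y":0.0,"z":0.0,"wx":0.0,"wy":0.0,"wz":0.0,"fingers":0.4},
    {"x":0.0015,"y":0.0,"z":0.0,"wx":0.0,"wy":0.0,"wz":0.0,"fingers":0.4},
    {"x":0.0015,"y":0.0,"z":0.0,"wx":0.0,"wy":0.0,"wz":0.0,"fingers":0.4},
    {"x":0.0015,"y":0.0,"z":0.0,"wx":0.0,"wy":0.0,"wz":0.0,"fingers":0.4},
    {"x":0.0015,"y":0.0,"z":-0.055,"wx":0.0,"wy":0.0,"wz":0.0,"fingers":0.0},
    {"x":0.0015,"y":0.0,"z":-0.085,"wx":0.0,"wy":0.0,"wz":0.0,"fingers":0.0},
    {"x":0.0015,"y":0.0,"z":-0.085,"wx":0.0,"wy":0.0,"wz":0.0,"fingers":0.0},
    {"x":0.0015,"y":0.0,"z":-0.085,"wx":0.0,"wy":0.0,"wz":0.0,"fingers":0.0},
  ],
)

```text
time_s: 6.8
eef_pos: [463.8, 370.6, 428.7]
tool_rot: [[0.436, -0.9, -0.002], [-0.9, -0.436, -0.001], [0.0, 0.002, -1.0]]
ft_force: [-0.2, 0.6, -0.5]
grip_width: 0.979
```

```bash
python3 d.py; python3 - <<'E'
from h import *
o=get_obs();s=snapshot('wrist');I=s['img'];c=I[60:260,150:400]
cv2.imwrite('pics/w3.png',cv2.resize(c,(750,600),interpolation=cv2.INTER_CUBIC)[:,:,::-1])
s=snapshot('top');save(s,'top1.png')
print(blobs(s,14)[0].__len__())
# beaker rim / mat from scene+top
E
```

```text
t 6.8 [463.8 370.6 428.7] q [0.48 0.1  1.68 0.   1.37 1.6 ] F [-0.2  0.6 -0.5] grip 0.979 tilt [-0.0021 -0.0011 -1.    ]
14
```

View pics/w3.png

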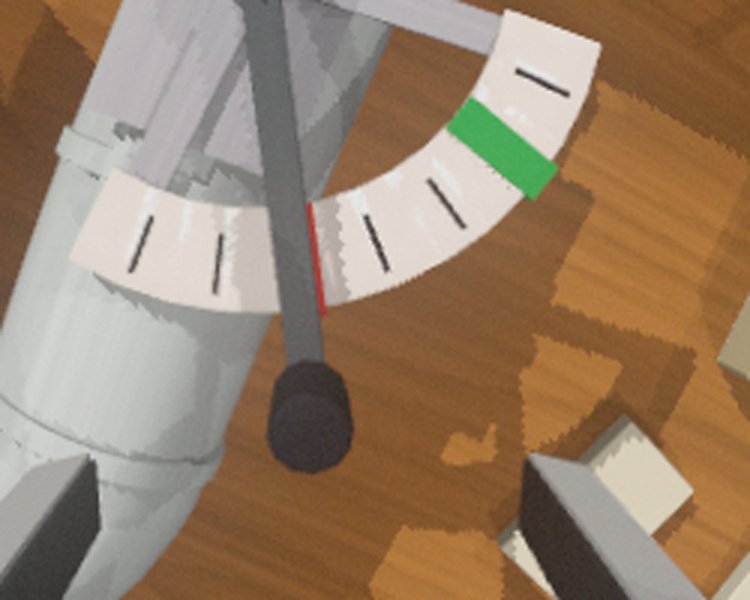

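The lever now sits on the red mark with only a thin sliver showing at its right edge, so full draught is set. Next is the beaker: I'll move above it and look.

>>> arm_command(
  steps=[
    {"x":0.602,"y":0.349,"z":0.009,"wx":0.0,"wy":0.0,"wz":1.115,"fingers":0.0},
    {"x":0.602,"y":0.349,"z":0.009,"wx":0.0,"wy":0.0,"wz":1.115,"fingers":0.0},
    {"x":0.602,"y":0.349,"z":0.009,"wx":0.0,"wy":0.0,"wz":1.115,"fingers":0.0},
    {"x":0.602,"y":0.349,"z":0.009,"wx":0.0,"wy":0.0,"wz":1.115,"fingers":0.0},
    {"x":0.602,"y":0.349,"z":0.009,"wx":0.0,"wy":0.0,"wz":1.115,"fingers":0.0},
    {"x":0.602,"y":0.349,"z":0.009,"wx":0.0,"wy":0.0,"wz":1.115,"fingers":0.0},
    {"x":0.602,"y":0.349,"z":0.009,"wx":0.0,"wy":0.0,"wz":1.115,"fingers":0.0},
    {"x":0.602,"y":0.349,"z":0.009,"wx":0.0,"wy":0.0,"wz":1.115,"fingers":0.0},
    {"x":0.602,"y":0.349,"z":0.009,"wx":0.0,"wy":0.0,"wz":1.115,"fingers":0.0},
    {"x":0.602,"y":0.349,"z":0.009,"wx":0.0,"wy":0.0,"wz":1.115,"fingers":0.0},
    {"x":0.602,"y":0.349,"z":0.009,"wx":0.0,"wy":0.0,"wz":1.115,"fingers":0.0},
    {"x":0.602,"y":0.349,"z":0.009,"wx":0.0,"wy":0.0,"wz":1.115,"fingers":0.0},
    {"x":0.602,"y":0.349,"z":0.009,"wx":0.0,"wy":0.0,"wz":1.115,"fingers":0.0},
    {"x":0.602,"y":0.349,"z":0.009,"wx":0.0,"wy":0.0,"wz":1.115,"fingers":0.0},
  ],
)

```text
time_s: 8.65
eef_pos: [412.8, -321.9, 420.8]
tool_rot: [[-0.615, -0.789, -0.001], [-0.789, 0.615, 0.001], [-0.0, 0.001, -1.0]]
ft_force: [-0.4, 0.3, -0.1]
grip_width: 0.998
```

```bash
python3 d.py; python3 - <<'E'
from h import *
o=get_obs();s=snapshot('wrist');save(s,'w4.png');np.savez('w4.npz',img=s['img'],R=o['tool_rot'],p=o['eef_pos'])
E
```

```text
t 8.65 [ 412.8 -321.9  420.8] q [-0.88 -0.07  1.86  0.    1.35  1.35] F [-0.4  0.3 -0.1] grip 0.998 tilt [-6.e-04  1.e-03 -1.e+00]
```

View pics/w4.png

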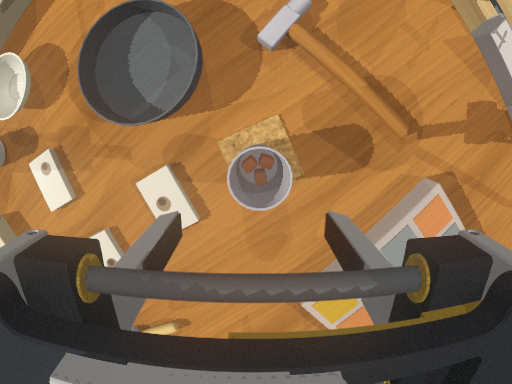

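Wrist view: beaker rim centred at about (260,178) with radius 32 and lumps inside. Mat corners are at about (279,115), (219,143) and (302,172). The pan rim is centred near (140,62).

```bash
python3 - <<'E'
from h import *
o=get_obs();s=snapshot('wrist');h=cv2.cvtColor(s['img'],cv2.COLOR_RGB2HSV).astype(int)
def circ(pts,z):
    P=np.array([ray(s,u,v,z,o)[:2] for u,v in pts]);A=np.c_[2*P,np.ones(len(P))];c=np.linalg.lstsq(A,(P**2).sum(1),rcond=None)[0]
    return c[:2].round(1),np.sqrt(c[2]+c[:2]@c[:2]).round(1)
print('rim',circ([(228,180),(292,178),(260,147),(260,210),(237,157),(283,156),(283,201),(238,202)],99))
print('pan',circ([(79,78),(202,58),(137,124),(100,110),(180,105),(105,17),(165,4)],58))
for z in (4,):
    for p in [(279,115),(219,143),(302,172),(260,158)]: print('mat',ray(s,*p,z,o).round(1))
# cork mask
t=snapshot('top');save(t,'top2.png')
for a,b in [('beaker',(537,400)),]: print(ray(t,*(np.array(b)/1.5625),99))
print('jpan',ray(t,517/1.5625,300/1.5625,58))
E
```

```text
rim (array([ 410.7, -330.2]), np.float64(33.6))
pan (array([ 611.3, -298.7]), np.float64(80.0))
mat [ 447.1 -392.9    4. ]
mat [ 466.8 -306.6    4. ]
mat [ 366.2 -371.3    4. ]
mat [ 416.8 -337.4    4. ]
[ 411.19237618 -323.59548635   99.        ]
jpan [ 611.60467955 -295.32246877   58.        ]
```

```bash
cat > g.py <<'E'
import sys
from h import *
from scipy.spatial.transform import Rotation as Ro
def Rt(H,e,roll=0):
    H,e=np.radians([H,e]);z=np.array([np.cos(e)*np.cos(H),np.cos(e)*np.sin(H),np.sin(e)])
    x=np.array([np.sin(H),-np.cos(H),0]);return np.c_[x,np.cross(z,x),z]@Ro.from_euler('z',roll,degrees=True).as_matrix()
def gd(G,H,e,roll=0,R0=None,p0=None):
    "shift (m) / rotvec from pose to put grasp point at G, heading H deg, elevation e deg, roll deg about tool z"
    if R0 is None:o=get_obs();R0=np.array(o['tool_rot']);p0=np.array(o['eef_pos'])
    R=Rt(H,e,roll);p=np.array(G)-180*R[:,2]
    return (R0.T@(p-p0)/1000).round(4).tolist(),Ro.from_matrix(R0.T@R).as_rotvec().round(3).tolist(),R,p
if __name__=='__main__':
    a=list(map(float,sys.argv[1:]));R0=p0=None
    for i in range(0,len(a),6):
        d,w,R0,p0=gd(a[i:i+3],*a[i+3:i+6],R0,p0);print(a[i:i+6],'d',d,'w',w,'tcp',p0.round(0))
E
python3 g.py 411 -329 190 -50.4 -30 0  411 -329 54 -50.4 -30 0
```

```text
[411.0, -329.0, 190.0, -50.4, -30.0, 0.0] d [-0.027, 0.1494, 0.1414] w [1.043, 0.114, 0.197] tcp [ 312. -209.  280.]
[411.0, -329.0, 54.0, -50.4, -30.0, 0.0] d [0.0, 0.1178, 0.068] w [0.0, 0.0, 0.0] tcp [ 312. -209.  144.]
```

>>> arm_command(
  steps=[
    {"x":-0.027,"y":0.149,"z":0.141,"wx":1.043,"wy":0.114,"wz":0.197,"fingers":0.0},
    {"x":-0.027,"y":0.149,"z":0.141,"wx":1.043,"wy":0.114,"wz":0.197,"fingers":0.0},
    {"x":-0.027,"y":0.149,"z":0.141,"wx":1.043,"wy":0.114,"wz":0.197,"fingers":0.0},
    {"x":-0.027,"y":0.149,"z":0.141,"wx":1.043,"wy":0.114,"wz":0.197,"fingers":0.0},
    {"x":-0.027,"y":0.149,"z":0.141,"wx":1.043,"wy":0.114,"wz":0.197,"fingers":0.0},
    {"x":-0.027,"y":0.149,"z":0.141,"wx":1.043,"wy":0.114,"wz":0.197,"fingers":0.0},
    {"x":-0.027,"y":0.149,"z":0.141,"wx":1.043,"wy":0.114,"wz":0.197,"fingers":0.0},
    {"x":-0.027,"y":0.149,"z":0.141,"wx":1.043,"wy":0.114,"wz":0.197,"fingers":0.0},
    {"x":-0.027,"y":0.149,"z":0.141,"wx":1.043,"wy":0.114,"wz":0.197,"fingers":0.0},
    {"x":-0.027,"y":0.149,"z":0.141,"wx":1.043,"wy":0.114,"wz":0.197,"fingers":0.0},
  ],
)

```text
time_s: 10.05
eef_pos: [287.7, -219.2, 305.1]
tool_rot: [[-0.755, -0.334, 0.565], [-0.656, 0.404, -0.638], [-0.015, -0.852, -0.524]]
ft_force: [-0.7, 0.1, 0.3]
grip_width: 1.002
```

```bash
python3 d.py;python3 g.py 411 -329 190 -50.4 -30 0 411 -329 54 -50.4 -30 0
```

```text
t 10.05 [ 287.7 -219.2  305.1] q [-1.   -0.58  2.54  0.67  0.21  0.85] F [-0.7  0.1  0.3] grip 1.002 tilt [ 0.5646 -0.6379 -0.5238]
[411.0, -329.0, 190.0, -50.4, -30.0, 0.0] d [-0.0245, 0.0176, 0.0201] w [0.028, 0.028, -0.0] tcp [ 312. -209.  280.]
[411.0, -329.0, 54.0, -50.4, -30.0, 0.0] d [0.0, 0.1178, 0.068] w [0.0, 0.0, 0.0] tcp [ 312. -209.  144.]
```

```bash
cat > fk.py <<'E'
from h import *
from scipy.spatial.transform import Rotation as Ro
from scipy.optimize import least_squares
E=lambda a,t:Ro.from_euler(a,t).as_matrix()
def fk(q,P,s4=1,s6=1):
    h,L1,L2,d,o1,o2,ex,c=P
    A=E('z',q[0]);B=A@E('y',q[1]);C=B@E('y',q[2]);D=C@E('z',s4*q[3]);F=D@E('y',q[4]);G=F@E('z',s6*q[5])
    p=A@[ex,o1,h]+B@[0,0,L1]+C@[c,0,L2]+D@[0,o2,0]+F@[0,0,d]
    return p,G
S=[([-1.349,.245,1.558,0,1.339,-.174],[250.611,-599.758,404.655]),([.49,.18,1.75,0,1.22,1.61],[463,371.8,345.3]),([.48,.1,1.68,0,1.37,1.6],[463.8,370.6,428.7]),([-.88,-.07,1.86,0,1.35,1.35],[412.8,-321.9,420.8])]
E
python3 - <<'E'
from fk import *
o=get_obs();q=np.array(o['qpos']);print(q.round(4).tolist());S.append((q,o['eef_pos']))
for s4 in(1,-1):
  for s6 in (1,-1): print(s4,s6,(fk(q,[0]*8,s4,s6)[1]).round(2).tolist(),fk(S[0][0],[0]*8,s4,s6)[1].round(2).tolist())
print(np.round(o['tool_rot'],2).tolist())
for s4 in(1,-1):
    W=[3,1,1,1,4]
    f=lambda P:np.concatenate([w*(fk(a,P,s4)[0]-b) for w,(a,b) in zip(W,S)]+[(np.array(P)-[200,400,400,100,100,0,0,0])*.01])
    r=least_squares(f,[200,400,400,100,100,0,0,0]);print(s4,r.cost,r.x.round(0),r.fun[:15].round(1))
E
```

```text
[-0.9982, -0.5753, 2.5377, 0.6701, 0.2092, 0.8486]
1 1 [[0.75, 0.33, 0.56], [0.66, -0.4, -0.64], [0.01, 0.85, -0.52]] [[-0.39, 0.92, -0.0], [0.92, 0.39, 0.0], [0.0, 0.0, -1.0]]
1 -1 [[-0.43, 0.71, 0.56], [0.32, 0.7, -0.64], [-0.85, -0.09, -0.52]] [[-0.05, 1.0, -0.0], [1.0, 0.05, 0.0], [0.0, -0.0, -1.0]]
-1 1 [[-0.11, 0.93, 0.35], [0.52, 0.35, -0.78], [-0.85, 0.09, -0.52]] [[-0.39, 0.92, -0.0], [0.92, 0.39, 0.0], [0.0, 0.0, -1.0]]
-1 -1 [[-0.91, -0.23, 0.35], [-0.42, 0.47, -0.78], [0.01, -0.85, -0.52]] [[-0.05, 1.0, -0.0], [1.0, 0.05, 0.0], [0.0, -0.0, -1.0]]
[[-0.75, -0.33, 0.56], [-0.66, 0.4, -0.64], [-0.01, -0.85, -0.52]]
1 11.758389727362994 [267. 420. 560.  80. 114.  -1.   8.  62.] [-0.3  0.5 -0.2 -0.3  2.5 -0.6  1.9 -1.3 -1.4 -0.3 -0.6  2.2  0.1  0.2
  0.1]
-1 154.43493810194977 [184. 387. 602.  25. 168. -55. -43.  -8.] [ 2.   5.5  0.1  6.3  7.3 -8.7  3.5  0.7 -0.8  5.6 -5.9  2.1 -3.5 -0.5
  1.8]
```

```bash
cat >> fk.py <<'E'
P=[267,420,560,80,114,-1,8,62]
lo=np.array([-3.13,-1.02,.13,-.95,.21,-2.74])+.08;hi=np.array([3.13,2.26,2.54,4.09,2.88,2.74])-.08
FL=np.diag([-1,-1,1.])
def ik(p,R,q0s):
    best=None
    for q0 in q0s:
        def f(q):
            a,G=fk(q,P);return np.r_[(a-p)/50,(G@FL-R).ravel()*2]
        r=least_squares(f,np.clip(q0,lo+.01,hi-.01),bounds=(lo,hi),max_nfev=60)
        if best is None or r.cost<best[0]:best=(r.cost,r.x)
    return best
def elbow(q):
    A=E('z',q[0]);B=A@E('y',q[1]);C=B@E('y',q[2]);e=A@[8,114,267]+B@[0,0,420];return e,e+C@[62,0,560]
E
cat > s.py <<'E'
from fk import *
from g import Rt
q0s=[[-.8,.2,2,a,b,c] for a in(.1,1.5,3) for b in(.6,1.6) for c in(1.4,-1)]
G=np.array([411,-329,54.])
for H in (-50,-20,10,40,70):
  for e in (-30,-45):
    for fl in (0,180):
      R=Rt(H,e,fl);b=ik(G-180*R[:,2],R,q0s)
      if b[0]<1e-3: print('grasp',H,e,fl,b[1].round(2),'wrist',elbow(b[1])[1].round(0))
E
python3 s.py
```

```text
grasp -20 -45 0 [-1.16 -0.02  2.4   1.31  0.56 -0.34] wrist [ 239. -267.  239.]
grasp 10 -30 0 [-1.37  0.26  2.25  1.26  1.14 -0.86] wrist [ 190. -369.  185.]
grasp 10 -30 180 [-1.37  0.26  2.25  1.26  1.14  2.28] wrist [ 190. -369.  185.]
grasp 10 -45 0 [-1.27  0.14  2.23  1.02  0.97 -0.57] wrist [ 231. -361.  238.]
grasp 10 -45 180 [-1.27  0.14  2.23  1.02  0.97  2.57] wrist [ 231. -361.  238.]
grasp 40 -30 0 [-1.32  0.46  1.96  0.91  1.45 -0.92] wrist [ 239. -474.  185.]
grasp 40 -30 180 [-1.32  0.46  1.96  0.91  1.45  2.22] wrist [ 239. -474.  185.]
grasp 40 -45 0 [-1.25  0.33  1.99  0.76  1.27 -0.78] wrist [ 271. -447.  238.]
grasp 40 -45 180 [-1.25  0.33  1.99  0.76  1.27  2.37] wrist [ 271. -447.  238.]
grasp 70 -30 0 [-1.2   0.62  1.69  0.62  1.71 -1.05] wrist [ 335. -541.  184.]
grasp 70 -30 180 [-1.2   0.62  1.69  0.62  1.71  2.09] wrist [ 335. -541.  184.]
grasp 70 -45 0 [-1.15  0.49  1.77  0.51  1.52 -1.  ] wrist [ 349. -502.  238.]
grasp 70 -45 180 [-1.15  0.49  1.77  0.51  1.52  2.14] wrist [ 349. -502.  238.]
```

```bash
cat > s2.py <<'E'
from fk import *
from g import Rt
q0=[[-1.3,.46,1.96,.9,1.45,1.5],[-.9,.6,1.5,1.2,1.6,2]]
b0=Rt(40,-30).T@[0,0,1]
for H in (-10,10,30,50):
  for e in (0,-10):
    for roll in (0,90,150,175):
      R=Rt(H,e,roll);Gp=np.array([611,-297,145.]);b=ik(Gp-180*R[:,2],R,q0);d=R@b0
      if b[0]<1e-3: print(H,e,roll,b[1].round(2),'wrist',elbow(b[1])[1].round(0),'b',d.round(2))
E
python3 s2.py
```

```text
-10 0 0 [-0.88  0.41  2.17  2.35  1.15 -1.18] wrist [ 355. -253.  145.] b [-0.49  0.09  0.87]
-10 0 90 [-0.88  0.41  2.17  2.35  1.15  0.39] wrist [ 355. -253.  145.] b [-0.64 -0.77  0.  ]
-10 0 150 [-0.88  0.41  2.17  2.35  1.15  1.44] wrist [ 355. -253.  145.] b [-0.57 -0.34 -0.75]
-10 0 175 [-0.88  0.41  2.17  2.35  1.15  1.87] wrist [ 355. -253.  145.] b [-0.51  0.01 -0.86]
-10 -10 0 [-0.88  0.29  2.19  2.22  0.93 -1.05] wrist [ 359. -253.  191.] b [-0.34  0.06  0.94]
-10 -10 90 [-0.88  0.29  2.19  2.22  0.93  0.52] wrist [ 359. -253.  191.] b [-0.64 -0.77  0.09]
-10 -10 150 [-0.88  0.29  2.19  2.22  0.93  1.57] wrist [ 359. -253.  191.] b [-0.69 -0.32 -0.65]
-10 -10 175 [-0.88  0.29  2.19  2.22  0.93  2.01] wrist [ 359. -253.  191.] b [-0.65  0.04 -0.76]
10 0 0 [-1.    0.49  2.03  1.9   1.35 -0.99] wrist [ 355. -343.  146.] b [-0.49 -0.09  0.87]
10 0 90 [-1.    0.49  2.03  1.9   1.35  0.58] wrist [ 355. -343.  146.] b [-0.34 -0.94  0.  ]
10 0 150 [-1.    0.49  2.03  1.9   1.35  1.63] wrist [ 355. -343.  146.] b [-0.42 -0.51 -0.75]
10 0 175 [-1.    0.49  2.03  1.9   1.35  2.07] w
[... 1249 characters left out ...]
7.  146.] b [-0.32 -0.38  0.87]
50 0 90 [-1.01  0.74  1.58  1.35  1.8   0.79] wrist [ 444. -497.  146.] b [ 0.34 -0.94  0.  ]
50 0 150 [-1.01  0.74  1.58  1.35  1.8   1.83] wrist [ 444. -497.  146.] b [ 0.01 -0.66 -0.75]
50 0 175 [-1.01  0.74  1.58  1.35  1.8   2.27] wrist [ 444. -497.  146.] b [-0.26 -0.43 -0.86]
50 -10 0 [-1.01  0.66  1.6   1.24  1.69 -0.74] wrist [ 447. -493.  191.] b [-0.22 -0.26  0.94]
50 -10 90 [-1.01  0.66  1.6   1.24  1.69  0.83] wrist [ 447. -493.  191.] b [ 0.35 -0.93  0.09]
50 -10 150 [-1.01  0.66  1.6   1.24  1.69  1.87] wrist [ 447. -493.  191.] b [-0.07 -0.76 -0.65]
50 -10 175 [-1.01  0.66  1.6   1.24  1.69  2.31] wrist [ 447. -493.  191.] b [-0.35 -0.54 -0.76]
```

```bash
python3 g.py 411 -329 200 40 -30 0
```

```text
[411.0, -329.0, 200.0, 40.0, -30.0, 0.0] d [0.135, -0.0732, 0.144] w [0.011, -1.328, -0.805] tcp [ 292. -429.  290.]
```

>>> arm_command(
  steps=[
    {"x":0.135,"y":-0.073,"z":0.144,"wx":0.011,"wy":-1.328,"wz":-0.805,"fingers":0.0},
    {"x":0.135,"y":-0.073,"z":0.144,"wx":0.011,"wy":-1.328,"wz":-0.805,"fingers":0.0},
    {"x":0.135,"y":-0.073,"z":0.144,"wx":0.011,"wy":-1.328,"wz":-0.805,"fingers":0.0},
    {"x":0.135,"y":-0.073,"z":0.144,"wx":0.011,"wy":-1.328,"wz":-0.805,"fingers":0.0},
    {"x":0.135,"y":-0.073,"z":0.144,"wx":0.011,"wy":-1.328,"wz":-0.805,"fingers":0.0},
    {"x":0.135,"y":-0.073,"z":0.144,"wx":0.011,"wy":-1.328,"wz":-0.805,"fingers":0.0},
    {"x":0.135,"y":-0.073,"z":0.144,"wx":0.011,"wy":-1.328,"wz":-0.805,"fingers":0.0},
    {"x":0.135,"y":-0.073,"z":0.144,"wx":0.011,"wy":-1.328,"wz":-0.805,"fingers":0.0},
    {"x":0.135,"y":-0.073,"z":0.144,"wx":0.011,"wy":-1.328,"wz":-0.805,"fingers":0.0},
    {"x":0.135,"y":-0.073,"z":0.144,"wx":0.011,"wy":-1.328,"wz":-0.805,"fingers":0.0},
    {"x":0.135,"y":-0.073,"z":0.144,"wx":0.011,"wy":-1.328,"wz":-0.805,"fingers":0.0},
    {"x":0.135,"y":-0.073,"z":0.144,"wx":0.011,"wy":-1.328,"wz":-0.805,"fingers":0.0},
    {"x":0.135,"y":-0.073,"z":0.144,"wx":0.011,"wy":-1.328,"wz":-0.805,"fingers":0.0},
    {"x":0.135,"y":-0.073,"z":0.144,"wx":0.011,"wy":-1.328,"wz":-0.805,"fingers":0.0},
  ],
)

```text
time_s: 11.8
eef_pos: [291.1, -429.4, 290.9]
tool_rot: [[0.641, -0.383, 0.665], [-0.767, -0.322, 0.555], [0.002, -0.866, -0.5]]
ft_force: [-0.7, -0.4, 0.4]
grip_width: 1.001
```

```bash
python3 d.py;python3 g.py 411 -329 54 40 -30 0; python3 - <<'E'
from h import *
o=get_obs();s=snapshot('wrist');I=s['img'];h=cv2.cvtColor(I,cv2.COLOR_RGB2HSV).astype(int)
save(s,'w5.png')
# expected pixel of rim circle centre at 411,-329,99
T=np.array(s['tool_from_camera']);R=np.array(o['tool_rot']);
for X in ([411,-329,99],[411,-329,4],[389,-355,99],[433,-303,99]):
    c=T[:3,:3].T@(R.T@(np.array(X)-o['eef_pos'])-T[:3,3]);r=np.hypot(c[0],c[1]);th=np.arctan2(r,c[2]);print((s['cx']+s['fx']*th*c[0]/r).round(1),(s['cy']+s['fx']*th*c[1]/r).round(1))
E
```

```text
t 11.8 [ 291.1 -429.4  290.9] q [-1.32  0.17  1.96  0.9   1.62 -0.7 ] F [-0.7 -0.4  0.4] grip 1.001 tilt [ 0.6652  0.5545 -0.5   ]
[411.0, -329.0, 54.0, 40.0, -30.0, 0.0] d [-0.0002, 0.1269, 0.0739] w [0.0, -0.003, 0.001] tcp [ 292. -429.  144.]
252.3 306.0
252.2 338.1
259.5 342.4
245.9 273.0
```

View pics/w5.png

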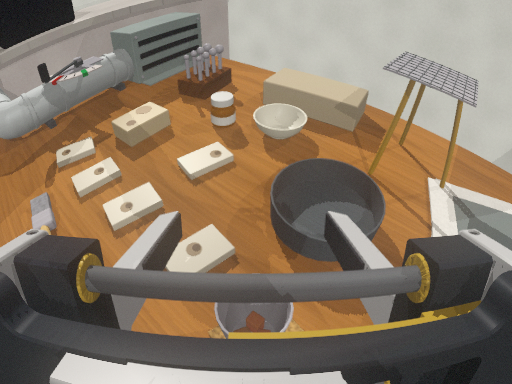

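The rim shows at about (255,308), against a predicted (252,306), so the position is good. Descend and grip.

>>> arm_command(
  steps=[
    {"x":0.0,"y":0.043,"z":0.025,"wx":0.0,"wy":0.0,"wz":0.0,"fingers":0.0},
    {"x":0.0,"y":0.085,"z":0.05,"wx":0.0,"wy":0.0,"wz":0.0,"fingers":0.0},
    {"x":0.0,"y":0.115,"z":0.067,"wx":0.0,"wy":0.0,"wz":0.0,"fingers":0.0},
    {"x":0.0,"y":0.127,"z":0.074,"wx":0.0,"wy":0.0,"wz":0.0,"fingers":0.0},
    {"x":0.0,"y":0.127,"z":0.074,"wx":0.0,"wy":0.0,"wz":0.0,"fingers":0.0},
    {"x":0.0,"y":0.127,"z":0.074,"wx":0.0,"wy":0.0,"wz":0.0,"fingers":0.5},
    {"x":0.0,"y":0.127,"z":0.074,"wx":0.0,"wy":0.0,"wz":0.0,"fingers":0.5},
    {"x":0.0,"y":0.127,"z":0.074,"wx":0.0,"wy":0.0,"wz":0.0,"fingers":0.5},
    {"x":0.0,"y":0.127,"z":0.074,"wx":0.0,"wy":0.0,"wz":0.0,"fingers":0.5},
    {"x":0.0,"y":0.127,"z":0.074,"wx":0.0,"wy":0.0,"wz":0.0,"fingers":0.5},
    {"x":0.0,"y":0.127,"z":0.074,"wx":0.0,"wy":0.0,"wz":0.0,"fingers":0.5},
    {"x":0.0,"y":0.127,"z":0.074,"wx":0.0,"wy":0.0,"wz":0.0,"fingers":0.5},
    {"x":0.0,"y":0.127,"z":0.074,"wx":0.0,"wy":0.0,"wz":0.0,"fingers":0.5},
  ],
)

```text
time_s: 13.48
eef_pos: [291.9, -429.8, 144.3]
tool_rot: [[0.641, -0.381, 0.666], [-0.767, -0.322, 0.555], [0.003, -0.867, -0.499]]
ft_force: [-0.7, -1.4, 4.2]
grip_width: 0.678
```

```bash
python3 d.py;python3 g.py 411 -329 180 40 -30 0 611 -297 200 30 -15 0 630 -310 150 30 0 90 620 -285 150 30 0 175
```

```text
t 13.475 [ 291.9 -429.8  144.3] q [-1.32  0.46  1.95  0.91  1.45 -0.92] F [-0.7 -1.4  4.2] grip 0.678 tilt [ 0.6658  0.5547 -0.499 ]
[411.0, -329.0, 180.0, 40.0, -30.0, 0.0] d [-0.0003, -0.109, -0.0626] w [-0.001, -0.003, 0.002] tcp [ 292. -429.  270.]
[611.0, -297.0, 200.0, 30.0, -15.0, 0.0] d [0.0739, -0.0589, 0.1489] w [0.261, 0.162, 0.067] tcp [ 460. -384.  247.]
[630.0, -310.0, 150.0, 30.0, 0.0, 90.0] d [0.0208, 0.0923, 0.0287] w [0.206, -0.206, 1.561] tcp [ 474. -400.  150.]
[620.0, -285.0, 150.0, 30.0, 0.0, 175.0] d [-0.0, 0.0267, 0.0038] w [0.0, -0.0, 1.484] tcp [ 464. -375.  150.]
```

```bash
python3 g.py 411 -329 180 40 -30 0 613 -258 190 30 -15 0 613 -258 148 30 -10 90 613 -258 148 30 -10 130 630 -275 148 30 -10 175|cut -c1-140
```

```text
[411.0, -329.0, 180.0, 40.0, -30.0, 0.0] d [-0.0003, -0.109, -0.0626] w [-0.001, -0.003, 0.002] tcp [ 292. -429.  270.]
[613.0, -258.0, 190.0, 30.0, -15.0, 0.0] d [0.0453, -0.0636, 0.177] w [0.261, 0.162, 0.067] tcp [ 462. -345.  237.]
[613.0, -258.0, 148.0, 30.0, -10.0, 90.0] d [0.0, 0.0563, 0.0116] w [0.069, -0.069, 1.57] tcp [ 459. -347.  179.]
[613.0, -258.0, 148.0, 30.0, -10.0, 130.0] d [0.0, 0.0, 0.0] w [0.0, -0.0, 0.698] tcp [ 459. -347.  179.]
[630.0, -275.0, 148.0, 30.0, -10.0, 175.0] d [-0.0158, -0.0171, 0.0061] w [0.0, -0.0, 0.785] tcp [ 476. -364.  179.]
```

>>> arm_command(
  steps=[
    {"x":0.0,"y":-0.02,"z":-0.012,"wx":0.0,"wy":0.0,"wz":0.0,"fingers":0.5},
    {"x":0.0,"y":-0.05,"z":-0.03,"wx":0.0,"wy":0.0,"wz":0.0,"fingers":0.5},
    {"x":0.0,"y":-0.09,"z":-0.052,"wx":0.0,"wy":0.0,"wz":0.0,"fingers":0.5},
    {"x":0.0,"y":-0.109,"z":-0.063,"wx":0.0,"wy":0.0,"wz":0.0,"fingers":0.5},
    {"x":0.0,"y":-0.109,"z":-0.063,"wx":0.0,"wy":0.0,"wz":0.0,"fingers":0.5},
    {"x":0.0,"y":-0.109,"z":-0.063,"wx":0.0,"wy":0.0,"wz":0.0,"fingers":0.5},
  ],
)

```text
time_s: 14.22
eef_pos: [291.4, -428.6, 268.0]
tool_rot: [[0.642, -0.384, 0.664], [-0.767, -0.32, 0.556], [-0.001, -0.866, -0.5]]
ft_force: [0.7, 0.2, -2.2]
grip_width: 0.681
```

>>> arm_command(
  steps=[
    {"x":0.01,"y":-0.014,"z":0.04,"wx":0.058,"wy":0.036,"wz":0.015,"fingers":0.5},
    {"x":0.02,"y":-0.028,"z":0.079,"wx":0.116,"wy":0.072,"wz":0.03,"fingers":0.5},
    {"x":0.03,"y":-0.042,"z":0.118,"wx":0.174,"wy":0.108,"wz":0.045,"fingers":0.5},
    {"x":0.04,"y":-0.056,"z":0.157,"wx":0.231,"wy":0.144,"wz":0.06,"fingers":0.5},
    {"x":0.045,"y":-0.064,"z":0.177,"wx":0.261,"wy":0.162,"wz":0.067,"fingers":0.5},
    {"x":0.045,"y":-0.064,"z":0.177,"wx":0.261,"wy":0.162,"wz":0.067,"fingers":0.5},
    {"x":0.045,"y":-0.064,"z":0.177,"wx":0.261,"wy":0.162,"wz":0.067,"fingers":0.5},
  ],
)

```text
time_s: 15.1
eef_pos: [462.0, -344.9, 235.6]
tool_rot: [[0.498, -0.225, 0.837], [-0.867, -0.129, 0.481], [0.0, -0.966, -0.259]]
ft_force: [-0.1, -0.1, -2.5]
grip_width: 0.676
```

```bash
python3 d.py;python3 g.py 613 -258 148 30 -10 90 613 -258 148 30 -10 130 630 -275 148 30 -10 175|cut -c1-140
```

```text
t 15.1 [ 462.  -344.9  235.6] q [-0.98  0.34  1.92  1.41  1.35 -0.66] F [-0.1 -0.1 -2.5] grip 0.676 tilt [ 0.8373  0.4812 -0.2595]
[613.0, -258.0, 148.0, 30.0, -10.0, 90.0] d [0.0002, 0.0552, 0.0116] w [0.068, -0.071, 1.569] tcp [ 459. -347.  179.]
[613.0, -258.0, 148.0, 30.0, -10.0, 130.0] d [0.0, 0.0, 0.0] w [0.0, -0.0, 0.698] tcp [ 459. -347.  179.]
[630.0, -275.0, 148.0, 30.0, -10.0, 175.0] d [-0.0158, -0.0171, 0.0061] w [0.0, -0.0, 0.785] tcp [ 476. -364.  179.]
```

>>> arm_command(
  steps=[
    {"x":0.0,"y":0.02,"z":0.004,"wx":0.024,"wy":-0.025,"wz":0.18,"fingers":0.5},
    {"x":0.0,"y":0.055,"z":0.0116,"wx":0.068,"wy":-0.071,"wz":1.569,"fingers":0.5},
    {"x":0.0,"y":0.055,"z":0.0116,"wx":0.068,"wy":-0.071,"wz":1.569,"fingers":0.5},
    {"x":0.0,"y":0.055,"z":0.0116,"wx":0.068,"wy":-0.071,"wz":1.569,"fingers":0.5},
    {"x":0.0,"y":0.055,"z":0.0116,"wx":0.068,"wy":-0.071,"wz":1.569,"fingers":0.5},
    {"x":0.0,"y":0.055,"z":0.0116,"wx":0.068,"wy":-0.071,"wz":1.569,"fingers":0.5},
    {"x":0.0,"y":0.055,"z":0.0116,"wx":0.068,"wy":-0.071,"wz":1.569,"fingers":0.5},
    {"x":0.0,"y":0.055,"z":0.0116,"wx":0.068,"wy":-0.071,"wz":1.569,"fingers":0.5},
    {"x":0.0,"y":0.055,"z":0.0116,"wx":0.068,"wy":-0.071,"wz":1.569,"fingers":0.5},
    {"x":0.0,"y":0.055,"z":0.0116,"wx":0.068,"wy":-0.071,"wz":1.569,"fingers":0.5},
    {"x":0.0,"y":0.055,"z":0.0116,"wx":0.068,"wy":-0.071,"wz":1.569,"fingers":0.5},
  ],
)

```text
time_s: 16.48
eef_pos: [459.6, -347.0, 180.6]
tool_rot: [[-0.148, -0.5, 0.854], [-0.089, 0.866, 0.492], [-0.985, -0.003, -0.172]]
ft_force: [1.4, 0.1, -1.3]
grip_width: 0.68
```

>>> arm_command(
  steps=[
    {"x":0.0,"y":0.0,"z":0.0,"wx":0.0,"wy":0.0,"wz":0.14,"fingers":0.5},
    {"x":0.0,"y":0.0,"z":0.0,"wx":0.0,"wy":0.0,"wz":0.28,"fingers":0.5},
    {"x":0.0,"y":0.0,"z":0.0,"wx":0.0,"wy":0.0,"wz":0.42,"fingers":0.5},
    {"x":0.0,"y":0.0,"z":0.0,"wx":0.0,"wy":0.0,"wz":0.56,"fingers":0.5},
    {"x":0.0,"y":0.0,"z":0.0,"wx":0.0,"wy":0.0,"wz":0.698,"fingers":0.5},
    {"x":0.0,"y":0.0,"z":0.0,"wx":0.0,"wy":0.0,"wz":0.698,"fingers":0.5},
    {"x":0.0,"y":0.0,"z":0.0,"wx":0.0,"wy":0.0,"wz":0.698,"fingers":0.5},
  ],
)

```text
time_s: 17.35
eef_pos: [460.0, -346.6, 180.7]
tool_rot: [[-0.434, -0.289, 0.853], [0.487, 0.721, 0.492], [-0.758, 0.629, -0.172]]
ft_force: [-0.8, 0.9, -1.6]
grip_width: 0.677
```

>>> arm_command(
  steps=[
    {"x":-0.0158,"y":-0.017,"z":0.006,"wx":0.0,"wy":0.0,"wz":0.785,"fingers":0.5},
    {"x":-0.0158,"y":-0.017,"z":0.006,"wx":0.0,"wy":0.0,"wz":0.785,"fingers":0.5},
    {"x":-0.0158,"y":-0.017,"z":0.006,"wx":0.0,"wy":0.0,"wz":0.785,"fingers":0.5},
    {"x":-0.0158,"y":-0.017,"z":0.006,"wx":0.0,"wy":0.0,"wz":0.785,"fingers":0.5},
    {"x":-0.0158,"y":-0.017,"z":0.006,"wx":0.0,"wy":0.0,"wz":0.785,"fingers":0.5},
    {"x":-0.0158,"y":-0.017,"z":0.006,"wx":0.0,"wy":0.0,"wz":0.785,"fingers":0.5},
    {"x":-0.0158,"y":-0.017,"z":0.006,"wx":0.0,"wy":0.0,"wz":0.785,"fingers":0.5},
    {"x":-0.0158,"y":-0.017,"z":0.006,"wx":0.0,"wy":0.0,"wz":0.785,"fingers":0.5},
    {"x":-0.0158,"y":-0.017,"z":0.006,"wx":0.0,"wy":0.0,"wz":0.785,"fingers":0.5},
    {"x":-0.0158,"y":-0.017,"z":0.006,"wx":0.0,"wy":0.0,"wz":0.785,"fingers":0.5},
    {"x":-0.0158,"y":-0.017,"z":0.006,"wx":0.0,"wy":0.0,"wz":0.785,"fingers":0.5},
    {"x":-0.0158,"y":-0.017,"z":0.006,"wx":0.0,"wy":0.0,"wz":0.785,"fingers":0.5},
  ],
)

```text
time_s: 18.85
eef_pos: [477.0, -363.5, 180.8]
tool_rot: [[-0.511, 0.103, 0.853], [0.855, 0.164, 0.492], [-0.089, 0.981, -0.172]]
ft_force: [-0.4, -0.3, -1.6]
grip_width: 0.678
```

```bash
python3 d.py; python3 - <<'E'
from h import *
s=snapshot('scene');c=s['img'][190:310,140:300]
cv2.imwrite('pics/s2.png',cv2.resize(c,(800,600),interpolation=cv2.INTER_CUBIC)[:,:,::-1])
E
```

```text
t 18.85 [ 477.  -363.5  180.8] q [-0.98  0.51  1.84  1.5   1.4   2.29] F [-0.4 -0.3 -1.6] grip 0.678 tilt [ 0.8532  0.4924 -0.172 ]
```

View pics/s2.png

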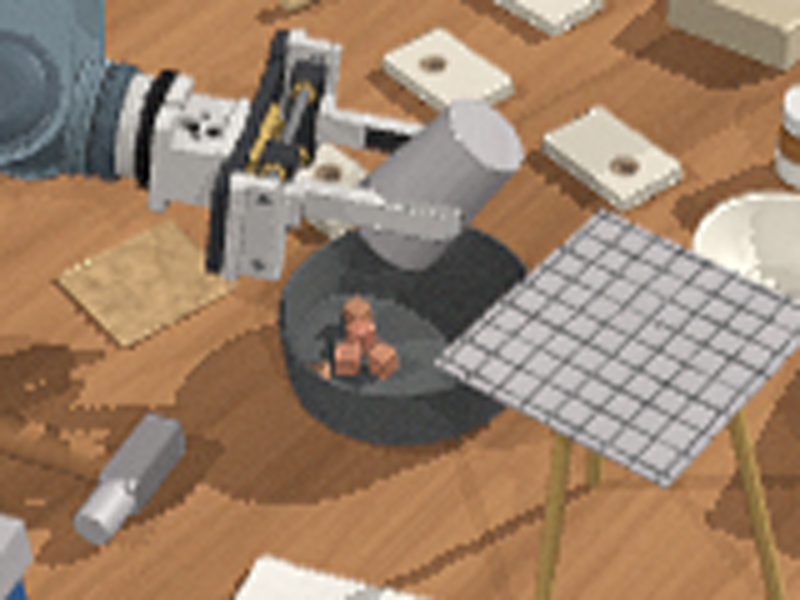

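The scene crop shows 4–5 lumps in the pan at about (350,345) and none outside. I'll steepen and shake the beaker to be sure it is empty.

```bash
python3 g.py 630 -275 155 30 5 175 630 -275 160 30 -10 90 613 -258 190 30 -15 0 413 -334 180 40 -30 0 413 -334 55 40 -30 0|cut -c1-140
```

```text
[630.0, -275.0, 155.0, 30.0, 5.0, 175.0] d [0.0039, -0.0412, 0.0047] w [-0.259, -0.023, 0.003] tcp [ 475. -365.  139.]
[630.0, -275.0, 160.0, 30.0, -10.0, 90.0] d [-0.0045, 0.0514, 0.0066] w [0.194, 0.212, -1.474] tcp [ 476. -364.  191.]
[613.0, -258.0, 190.0, 30.0, -15.0, 0.0] d [-0.0442, 0.0232, -0.0107] w [-0.069, 0.069, -1.57] tcp [ 462. -345.  237.]
[413.0, -334.0, 180.0, 40.0, -30.0, 0.0] d [-0.0071, 0.0171, -0.193] w [-0.261, -0.162, -0.067] tcp [ 294. -434.  270.]
[413.0, -334.0, 55.0, 40.0, -30.0, 0.0] d [0.0, 0.1083, 0.0625] w [0.0, 0.0, 0.0] tcp [ 294. -434.  145.]
```

>>> arm_command(
  steps=[
    {"x":0.004,"y":-0.041,"z":0.005,"wx":-0.259,"wy":-0.023,"wz":0.003,"fingers":0.5},
    {"x":0.004,"y":-0.041,"z":0.005,"wx":-0.259,"wy":-0.023,"wz":0.003,"fingers":0.5},
    {"x":0.004,"y":-0.041,"z":0.005,"wx":-0.259,"wy":-0.023,"wz":0.003,"fingers":0.5},
    {"x":0.004,"y":-0.036,"z":0.005,"wx":-0.259,"wy":-0.023,"wz":0.15,"fingers":0.5},
    {"x":0.004,"y":-0.036,"z":0.005,"wx":-0.259,"wy":-0.023,"wz":-0.15,"fingers":0.5},
    {"x":0.004,"y":-0.036,"z":0.005,"wx":-0.259,"wy":-0.023,"wz":0.15,"fingers":0.5},
    {"x":0.004,"y":-0.041,"z":0.005,"wx":-0.259,"wy":-0.023,"wz":0.003,"fingers":0.5},
    {"x":0.004,"y":-0.041,"z":0.005,"wx":-0.259,"wy":-0.023,"wz":0.003,"fingers":0.5},
    {"x":0.004,"y":-0.041,"z":0.005,"wx":-0.259,"wy":-0.023,"wz":0.003,"fingers":0.5},
  ],
)

```text
time_s: 20.02
eef_pos: [475.1, -364.6, 140.1]
tool_rot: [[-0.491, -0.118, 0.863], [0.867, 0.032, 0.498], [-0.086, 0.993, 0.087]]
ft_force: [0.1, -0.5, -2.0]
grip_width: 0.673
```

>>> arm_command(
  steps=[
    {"x":-0.0045,"y":0.051,"z":0.007,"wx":0.194,"wy":0.212,"wz":-1.474,"fingers":0.5},
    {"x":-0.0045,"y":0.051,"z":0.007,"wx":0.194,"wy":0.212,"wz":-1.474,"fingers":0.5},
    {"x":-0.0045,"y":0.051,"z":0.007,"wx":0.194,"wy":0.212,"wz":-1.474,"fingers":0.5},
    {"x":-0.0045,"y":0.051,"z":0.007,"wx":0.194,"wy":0.212,"wz":-1.474,"fingers":0.5},
    {"x":-0.0045,"y":0.051,"z":0.007,"wx":0.194,"wy":0.212,"wz":-1.474,"fingers":0.5},
    {"x":-0.0045,"y":0.051,"z":0.007,"wx":0.194,"wy":0.212,"wz":-1.474,"fingers":0.5},
    {"x":-0.0045,"y":0.051,"z":0.007,"wx":0.194,"wy":0.212,"wz":-1.474,"fingers":0.5},
    {"x":-0.0045,"y":0.051,"z":0.007,"wx":0.194,"wy":0.212,"wz":-1.474,"fingers":0.5},
    {"x":-0.0045,"y":0.051,"z":0.007,"wx":0.194,"wy":0.212,"wz":-1.474,"fingers":0.5},
    {"x":-0.0045,"y":0.051,"z":0.007,"wx":0.194,"wy":0.212,"wz":-1.474,"fingers":0.5},
  ],
)

```text
time_s: 21.28
eef_pos: [477.2, -363.2, 191.2]
tool_rot: [[-0.152, -0.5, 0.853], [-0.084, 0.866, 0.493], [-0.985, 0.003, -0.174]]
ft_force: [-0.3, 1.1, -1.8]
grip_width: 0.676
```

>>> arm_command(
  steps=[
    {"x":-0.044,"y":0.023,"z":-0.011,"wx":-0.069,"wy":0.069,"wz":-1.57,"fingers":0.5},
    {"x":-0.044,"y":0.023,"z":-0.011,"wx":-0.069,"wy":0.069,"wz":-1.57,"fingers":0.5},
    {"x":-0.044,"y":0.023,"z":-0.011,"wx":-0.069,"wy":0.069,"wz":-1.57,"fingers":0.5},
    {"x":-0.044,"y":0.023,"z":-0.011,"wx":-0.069,"wy":0.069,"wz":-1.57,"fingers":0.5},
    {"x":-0.044,"y":0.023,"z":-0.011,"wx":-0.069,"wy":0.069,"wz":-1.57,"fingers":0.5},
    {"x":-0.044,"y":0.023,"z":-0.011,"wx":-0.069,"wy":0.069,"wz":-1.57,"fingers":0.5},
    {"x":-0.044,"y":0.023,"z":-0.011,"wx":-0.069,"wy":0.069,"wz":-1.57,"fingers":0.5},
    {"x":-0.044,"y":0.023,"z":-0.011,"wx":-0.069,"wy":0.069,"wz":-1.57,"fingers":0.5},
    {"x":-0.044,"y":0.023,"z":-0.011,"wx":-0.069,"wy":0.069,"wz":-1.57,"fingers":0.5},
    {"x":-0.044,"y":0.023,"z":-0.011,"wx":-0.069,"wy":0.069,"wz":-1.57,"fingers":0.5},
    {"x":-0.044,"y":0.023,"z":-0.011,"wx":-0.069,"wy":0.069,"wz":-1.57,"fingers":0.5},
  ],
)

```text
time_s: 22.65
eef_pos: [462.9, -344.8, 236.2]
tool_rot: [[0.5, -0.226, 0.836], [-0.866, -0.128, 0.483], [-0.002, -0.966, -0.259]]
ft_force: [0.2, 0.5, -2.8]
grip_width: 0.677
```

```bash
python3 d.py;python3 g.py 413 -334 180 40 -30 0 413 -334 55 40 -30 0|cut -c1-140; python3 - <<'E'
from h import *
for n in('scene','top'):
    s=snapshot(n);h=cv2.cvtColor(s['img'],cv2.COLOR_RGB2HSV).astype(int);save(s,n+'3.png')
s=snapshot('top');print(proj(s,[611,-297,20]))
E
```

```text
t 22.65 [ 462.9 -344.8  236.2] q [-0.98  0.34  1.91  1.41  1.35 -0.66] F [ 0.2  0.5 -2.8] grip 0.677 tilt [ 0.8362  0.4832 -0.2594]
[413.0, -334.0, 180.0, 40.0, -30.0, 0.0] d [-0.0073, 0.017, -0.1935] w [-0.261, -0.161, -0.069] tcp [ 294. -434.  270.]
[413.0, -334.0, 55.0, 40.0, -30.0, 0.0] d [0.0, 0.1083, 0.0625] w [0.0, 0.0, 0.0] tcp [ 294. -434.  145.]
(np.float64(328.84023586665137), np.float64(193.35747654664442))
```

>>> arm_command(
  steps=[
    {"x":-0.001,"y":0.003,"z":-0.04,"wx":-0.052,"wy":-0.032,"wz":-0.014,"fingers":0.5},
    {"x":-0.003,"y":0.007,"z":-0.08,"wx":-0.104,"wy":-0.065,"wz":-0.028,"fingers":0.5},
    {"x":-0.005,"y":0.01,"z":-0.12,"wx":-0.157,"wy":-0.097,"wz":-0.042,"fingers":0.5},
    {"x":-0.006,"y":0.014,"z":-0.16,"wx":-0.21,"wy":-0.13,"wz":-0.055,"fingers":0.5},
    {"x":-0.0073,"y":0.017,"z":-0.1935,"wx":-0.261,"wy":-0.161,"wz":-0.069,"fingers":0.5},
    {"x":-0.0073,"y":0.017,"z":-0.1935,"wx":-0.261,"wy":-0.161,"wz":-0.069,"fingers":0.5},
    {"x":-0.0073,"y":0.017,"z":-0.1935,"wx":-0.261,"wy":-0.161,"wz":-0.069,"fingers":0.5},
  ],
)

```text
time_s: 23.68
eef_pos: [293.9, -433.9, 269.9]
tool_rot: [[0.643, -0.382, 0.664], [-0.766, -0.322, 0.556], [0.001, -0.866, -0.5]]
ft_force: [-0.3, 0.4, -0.5]
grip_width: 0.681
```

```bash
python3 d.py;python3 g.py 413 -334 54.5 40 -30 0|cut -c1-140; python3 - <<'E'
from h import *
s=snapshot('scene');save(s,'scene4.png');t=snapshot('top');save(t,'top4.png')
a=s['img'][190:280,130:250];b=t['img'][150:300,280:400]
cv2.imwrite('pics/c4.png',np.hstack([cv2.resize(a,(480,360),interpolation=cv2.INTER_CUBIC),cv2.resize(b,(288,360),interpolation=cv2.INTER_CUBIC)])[:,:,::-1])
E
```

```text
t 23.675 [ 293.9 -433.9  269.9] q [-1.32  0.21  1.95  0.9   1.6  -0.73] F [-0.3  0.4 -0.5] grip 0.681 tilt [ 0.664  0.556 -0.5  ]
[413.0, -334.0, 54.5, 40.0, -30.0, 0.0] d [-0.0001, 0.1088, 0.0624] w [0.0, -0.001, 0.001] tcp [ 294. -434.  144.]
```

View pics/c4.png

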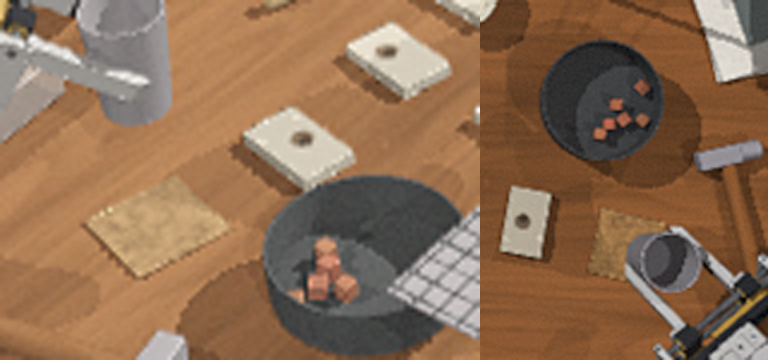

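Six lumps are in the pan and the beaker is empty. The mat is fully visible, with scene-crop corners (180,177), (228,225), (137,277) and (84,222).

```bash
python3 - <<'E'
from h import *
s=snapshot('scene')
C=np.array([ray(s,130+u/4-.4,190+v/4-.4,4)[:2] for u,v in [(180,177),(228,225),(137,277),(84,222)]]);print(C.round(1).tolist(),C.mean(0))
t=snapshot('top')
for u,v in [(600,210),(590,272)]: print(ray(t,280+(u-480)/2.4,150+v/2.4,4)[:2])
E
python3 g.py 414 -337 54.5 40 -30 0|cut -c1-140
```

```text
[[387.9, -284.6], [465.1, -305.3], [447.3, -394.0], [362.1, -373.1]] [ 415.59088629 -339.23911864]
[ 465.22949466 -303.11311031]
[ 380.21660126 -288.59141013]
[414.0, -337.0, 54.5, 40.0, -30.0, 0.0] d [0.0029, 0.1095, 0.0608] w [0.0, 0.001, 0.002] tcp [ 295. -437.  144.]
```

Mat centre is about (415,-339). Lower the beaker there slowly, then release.

>>> arm_command(
  steps=[
    {"x":0.003,"y":0.04,"z":0.022,"wx":0.0,"wy":0.0,"wz":0.0,"fingers":0.5},
    {"x":0.003,"y":0.08,"z":0.044,"wx":0.0,"wy":0.0,"wz":0.0,"fingers":0.5},
    {"x":0.003,"y":0.1,"z":0.055,"wx":0.0,"wy":0.0,"wz":0.0,"fingers":0.5},
    {"x":0.003,"y":0.106,"z":0.059,"wx":0.0,"wy":0.0,"wz":0.0,"fingers":0.5},
    {"x":0.003,"y":0.1093,"z":0.0608,"wx":0.0,"wy":0.0,"wz":0.0,"fingers":0.5},
    {"x":0.003,"y":0.1093,"z":0.0608,"wx":0.0,"wy":0.0,"wz":0.0,"fingers":0.5},
    {"x":0.003,"y":0.1093,"z":0.0608,"wx":0.0,"wy":0.0,"wz":0.0,"fingers":0.5},
  ],
)

```text
time_s: 24.75
eef_pos: [294.3, -438.4, 146.0]
tool_rot: [[0.643, -0.382, 0.664], [-0.766, -0.325, 0.555], [0.004, -0.865, -0.501]]
ft_force: [-0.3, -0.4, -1.0]
grip_width: 0.674
```

>>> arm_command(
  steps=[
    {"x":0.0,"y":0.0012,"z":0.0007,"wx":0.0,"wy":0.0,"wz":0.0,"fingers":0.5},
    {"x":0.0,"y":0.0012,"z":0.0007,"wx":0.0,"wy":0.0,"wz":0.0,"fingers":0.5},
    {"x":0.0,"y":0.0012,"z":0.0007,"wx":0.0,"wy":0.0,"wz":0.0,"fingers":0.5},
  ],
)

```text
time_s: 25.12
eef_pos: [294.1, -438.6, 144.5]
tool_rot: [[0.643, -0.381, 0.664], [-0.766, -0.323, 0.556], [0.003, -0.866, -0.5]]
ft_force: [-1.9, -1.1, 4.7]
grip_width: 0.677
```

>>> arm_command(
  steps=[
    {"x":0.0,"y":0.0,"z":0.0,"wx":0.0,"wy":0.0,"wz":0.0,"fingers":0.0},
    {"x":0.0,"y":0.0,"z":0.0,"wx":0.0,"wy":0.0,"wz":0.0,"fingers":0.0},
    {"x":0.0,"y":0.0,"z":0.0,"wx":0.0,"wy":0.0,"wz":0.0,"fingers":0.0},
    {"x":0.0,"y":0.0,"z":0.0,"wx":0.0,"wy":0.0,"wz":0.0,"fingers":0.0},
    {"x":0.0,"y":0.0,"z":0.0,"wx":0.0,"wy":0.0,"wz":0.0,"fingers":0.0},
    {"x":0.0,"y":-0.043,"z":-0.025,"wx":0.0,"wy":0.0,"wz":0.0,"fingers":0.0},
    {"x":0.0,"y":-0.095,"z":-0.055,"wx":0.0,"wy":0.0,"wz":0.0,"fingers":0.0},
    {"x":0.0,"y":-0.14,"z":-0.08,"wx":0.0,"wy":0.0,"wz":0.0,"fingers":0.0},
    {"x":0.0,"y":-0.14,"z":-0.08,"wx":0.0,"wy":0.0,"wz":0.0,"fingers":0.0},
  ],
)

```text
time_s: 26.25
eef_pos: [295.0, -438.3, 309.2]
tool_rot: [[0.643, -0.38, 0.665], [-0.766, -0.331, 0.552], [0.01, -0.864, -0.504]]
ft_force: [-0.3, 0.4, -1.1]
grip_width: 1.002
```

```bash
cat > w.py <<'E'
import sys
from h import *
from d import delta
def find(s,o,z,lo,hi,sat=95,val=120):
    "largest pale blob near tool axis; pose of its top face at height z"
    h=cv2.cvtColor(s['img'],cv2.COLOR_RGB2HSV)
    m=((h[...,2]>val)&(h[...,1]<sat)).astype(np.uint8)*255
    m[230:]=0
    out=[]
    for c in cv2.findContours(m,cv2.RETR_EXTERNAL,cv2.CHAIN_APPROX_NONE)[0]:
        if cv2.contourArea(c)<400: continue
        W=np.array([ray(s,u+.0,v+.0,z,o)[:2] for u,v in c[:,0]],np.float32)
        r=cv2.minAreaRect(W);L=sorted(r[1])
        if lo[0]<L[0]<hi[0] and lo[1]<L[1]<hi[1]:
            b=cv2.boxPoints(r);e0,e1=b[1]-b[0],b[2]-b[1];a=e0 if np.linalg.norm(e0)>np.linalg.norm(e1) else e1
            th=(np.degrees(np.arctan2(a[1],a[0]))+90)%180-90
            out.append((np.round(r[0],1),round(float(th),1),np.round(L,1)))
    return out
SL=((45,75),(68,105));BR=((66,95),(90,128))
E
python3 d.py; python3 - <<'E'
from h import *
s=snapshot('top');save(s,'top5.png')
for r in blobs(s,14,lo=140,sat=60)[0]:
    w=rect_world(s,r,14)
    if 45<w[2][0]<65 and 75<w[2][1]<100: print(w)
E
python3 g.py 446 -200 160 -100 -89.9 0|cut -c1-140
```

```text
t 26.25 [ 295.  -438.3  309.2] q [-1.32  0.16  1.93  0.9   1.64 -0.67] F [-0.3  0.4 -1.1] grip 1.002 tilt [ 0.6649  0.5516 -0.5037]
(array([428.4,  70.8]), np.float64(-8.5), array([55.6, 88.7]))
(array([434. , 194.4]), np.float64(-17.1), array([55.1, 90.2]))
(array([437.4, -52.7]), np.float64(-12.1), array([55.9, 88.8]))
(array([ 446.1, -199.9]), np.float64(-10.5), array([54.4, 88.5]))
(array([596.2, -61. ]), np.float64(-13.5), array([55.6, 89.8]))
[446.0, -200.0, 160.0, -100.0, -89.9, 0.0] d [-0.0846, -0.1645, 0.2154] w [-0.459, 1.247, 2.168] tcp [ 446. -200.  340.]
```

```bash
python3 g.py 587 141 160 0 -90 0|cut -c1-140
```

```text
[587.0, 141.0, 160.0, 0.0, -90.0, 0.0] d [-0.2549, -0.3297, 0.4977] w [-1.002, 0.359, 0.636] tcp [587. 141. 340.]
```

>>> arm_command(
  steps=[
    {"x":-0.255,"y":-0.33,"z":0.498,"wx":-1.002,"wy":0.359,"wz":0.636,"fingers":0.0},
    {"x":-0.255,"y":-0.33,"z":0.498,"wx":-1.002,"wy":0.359,"wz":0.636,"fingers":0.0},
    {"x":-0.255,"y":-0.33,"z":0.498,"wx":-1.002,"wy":0.359,"wz":0.636,"fingers":0.0},
    {"x":-0.255,"y":-0.33,"z":0.498,"wx":-1.002,"wy":0.359,"wz":0.636,"fingers":0.0},
    {"x":-0.255,"y":-0.33,"z":0.498,"wx":-1.002,"wy":0.359,"wz":0.636,"fingers":0.0},
    {"x":-0.255,"y":-0.33,"z":0.498,"wx":-1.002,"wy":0.359,"wz":0.636,"fingers":0.0},
    {"x":-0.255,"y":-0.33,"z":0.498,"wx":-1.002,"wy":0.359,"wz":0.636,"fingers":0.0},
    {"x":-0.255,"y":-0.33,"z":0.498,"wx":-1.002,"wy":0.359,"wz":0.636,"fingers":0.0},
    {"x":-0.255,"y":-0.33,"z":0.498,"wx":-1.002,"wy":0.359,"wz":0.636,"fingers":0.0},
    {"x":-0.255,"y":-0.33,"z":0.498,"wx":-1.002,"wy":0.359,"wz":0.636,"fingers":0.0},
    {"x":-0.255,"y":-0.33,"z":0.498,"wx":-1.002,"wy":0.359,"wz":0.636,"fingers":0.0},
    {"x":-0.255,"y":-0.33,"z":0.498,"wx":-1.002,"wy":0.359,"wz":0.636,"fingers":0.0},
    {"x":-0.255,"y":-0.33,"z":0.498,"wx":-1.002,"wy":0.359,"wz":0.636,"fingers":0.0},
    {"x":-0.255,"y":-0.33,"z":0.498,"wx":-1.002,"wy":0.359,"wz":0.636,"fingers":0.0},
    {"x":-0.255,"y":-0.33,"z":0.498,"wx":-1.002,"wy":0.359,"wz":0.636,"fingers":0.0},
    {"x":-0.255,"y":-0.33,"z":0.498,"wx":-1.002,"wy":0.359,"wz":0.636,"fingers":0.0},
    {"x":-0.255,"y":-0.33,"z":0.498,"wx":-1.002,"wy":0.359,"wz":0.636,"fingers":0.0},
  ],
)

```text
time_s: 28.42
eef_pos: [587.2, 141.1, 340.9]
tool_rot: [[-0.001, -1.0, -0.001], [-1.0, 0.001, 0.005], [-0.005, 0.001, -1.0]]
ft_force: [0.4, 1.6, -0.0]
grip_width: 1.003
```

```bash
python3 d.py; python3 - <<'E'
from w import *
o=get_obs();s=snapshot('wrist');save(s,'w6.png')
print('brick',find(s,o,40,*BR));print('slab',find(s,o,14,*SL))
E
```

```text
t 28.425 [587.2 141.1 340.9] q [0.05 0.2  1.73 0.   1.21 1.62] F [ 0.4  1.6 -0. ] grip 1.003 tilt [-8.0e-04  4.5e-03 -1.0e+00]
brick [(array([594.1, 142.5]), 0.8, array([ 75.2, 102.5]))]
slab [(array([601.2, -53.7]), -13.2, array([62.2, 90.3]))]
```

View pics/w6.png

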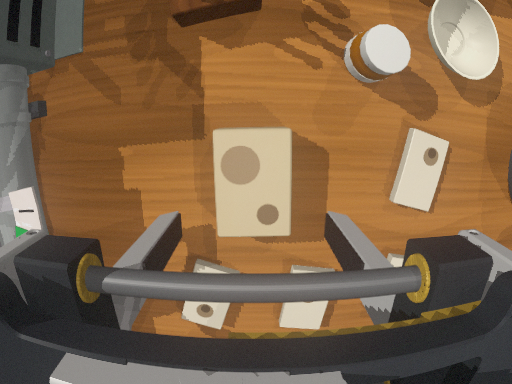

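The brick's top face is fully visible with corners at about (214,129), (291,128), (290,236) and (218,237). My mask cut it off at row 230, so I'll fix the mask.

```bash
sed -i 's/m\[230:\]=0/m[244:]=0;m[200:,:186]=0;m[200:,326:]=0/' w.py; python3 - <<'E'
from w import *
o=get_obs();s=snapshot('wrist');print('brick',find(s,o,40,*BR))
for u,v in [(214,129),(291,128),(290,236),(218,237)]: print(ray(s,u,v,40,o)[:2].round(1))
t=snapshot('top');h=cv2.cvtColor(t['img'],cv2.COLOR_RGB2HSV)
E
python3 d.py 446 -200 300 -100
```

```text
brick [(array([590.5, 142.5]), 1.0, array([ 75.1, 109.4]))]
[643.9 179.1]
[644.7 106.4]
[535.6 104.3]
[534.5 178.3]
t 28.575 [587.3 141.4 340.8] q [0.05 0.2  1.73 0.   1.21 1.62] F [ 0.1 -0.  -0.9] grip 0.998 tilt [-8.0e-04  4.6e-03 -1.0e+00]
[446.0, -200.0, 300.0, -100.0] ([0.3416, 0.1411, 0.0394], np.float64(0.174))
```

>>> arm_command(
  steps=[
    {"x":0.342,"y":0.141,"z":0.039,"wx":0.0,"wy":0.0,"wz":0.174,"fingers":0.0},
    {"x":0.342,"y":0.141,"z":0.039,"wx":0.0,"wy":0.0,"wz":0.174,"fingers":0.0},
    {"x":0.342,"y":0.141,"z":0.039,"wx":0.0,"wy":0.0,"wz":0.174,"fingers":0.0},
    {"x":0.342,"y":0.141,"z":0.039,"wx":0.0,"wy":0.0,"wz":0.174,"fingers":0.0},
    {"x":0.342,"y":0.141,"z":0.039,"wx":0.0,"wy":0.0,"wz":0.174,"fingers":0.0},
    {"x":0.342,"y":0.141,"z":0.039,"wx":0.0,"wy":0.0,"wz":0.174,"fingers":0.0},
    {"x":0.342,"y":0.141,"z":0.039,"wx":0.0,"wy":0.0,"wz":0.174,"fingers":0.0},
    {"x":0.342,"y":0.141,"z":0.039,"wx":0.0,"wy":0.0,"wz":0.174,"fingers":0.0},
    {"x":0.342,"y":0.141,"z":0.039,"wx":0.0,"wy":0.0,"wz":0.174,"fingers":0.0},
    {"x":0.342,"y":0.141,"z":0.039,"wx":0.0,"wy":0.0,"wz":0.174,"fingers":0.0},
  ],
)

```text
time_s: 29.82
eef_pos: [446.7, -199.1, 300.4]
tool_rot: [[-0.171, -0.985, -0.001], [-0.985, 0.171, 0.005], [-0.004, 0.002, -1.0]]
ft_force: [-0.1, -0.2, 0.0]
grip_width: 1.001
```

```bash
cat > look.py <<'E'
from w import *
o=get_obs();s=snapshot('wrist');p=np.array(o['eef_pos'])
F=[f for f in find(s,o,14,*SL)];print(F)
f=min(F,key=lambda f:np.linalg.norm(f[0]-p[:2]))
print('t',o['time_s'],'tcp',p.round(1),'-> pick',f,delta(f[0][0],f[0][1],203,f[1]-90,o))
E
python3 look.py
```

```text
[(array([ 450.8, -197.7]), -10.2, array([55.2, 90.1])), (array([599.6, -60.1]), -12.7, array([60.8, 90.1]))]
t 29.825 tcp [ 446.7 -199.1  300.4] -> pick (array([ 450.8, -197.7]), -10.2, array([55.2, 90.1])) ([-0.0017, -0.004, 0.0974], np.float64(0.006))
```

>>> arm_command(
  steps=[
    {"x":-0.0017,"y":-0.004,"z":0.05,"wx":0.0,"wy":0.0,"wz":0.006,"fingers":0.0},
    {"x":-0.0017,"y":-0.004,"z":0.088,"wx":0.0,"wy":0.0,"wz":0.006,"fingers":0.0},
    {"x":-0.0017,"y":-0.004,"z":0.098,"wx":0.0,"wy":0.0,"wz":0.006,"fingers":0.0},
    {"x":-0.0017,"y":-0.004,"z":0.098,"wx":0.0,"wy":0.0,"wz":0.006,"fingers":0.0},
    {"x":-0.0017,"y":-0.004,"z":0.098,"wx":0.0,"wy":0.0,"wz":0.006,"fingers":0.6},
    {"x":-0.0017,"y":-0.004,"z":0.098,"wx":0.0,"wy":0.0,"wz":0.006,"fingers":0.6},
    {"x":-0.0017,"y":-0.004,"z":0.098,"wx":0.0,"wy":0.0,"wz":0.006,"fingers":0.6},
    {"x":-0.0017,"y":-0.004,"z":0.098,"wx":0.0,"wy":0.0,"wz":0.006,"fingers":0.6},
    {"x":-0.0017,"y":-0.004,"z":0.098,"wx":0.0,"wy":0.0,"wz":0.006,"fingers":0.6},
    {"x":-0.0017,"y":-0.004,"z":0.098,"wx":0.0,"wy":0.0,"wz":0.006,"fingers":0.6},
    {"x":-0.0017,"y":-0.004,"z":0.098,"wx":0.0,"wy":0.0,"wz":0.006,"fingers":0.6},
    {"x":-0.0017,"y":-0.004,"z":0.098,"wx":0.0,"wy":0.0,"wz":0.006,"fingers":0.6},
  ],
)

```text
time_s: 31.38
eef_pos: [450.4, -198.9, 202.6]
tool_rot: [[-0.179, -0.984, -0.001], [-0.984, 0.179, 0.004], [-0.004, 0.002, -1.0]]
ft_force: [-1.3, 0.4, 5.2]
grip_width: 0.581
```

>>> arm_command(
  steps=[
    {"x":0.0,"y":0.0,"z":-0.03,"wx":0.0,"wy":0.0,"wz":0.0,"fingers":0.6},
    {"x":0.0,"y":0.0,"z":-0.08,"wx":0.0,"wy":0.0,"wz":0.0,"fingers":0.6},
    {"x":0.0,"y":0.0,"z":-0.1,"wx":0.0,"wy":0.0,"wz":0.0,"fingers":0.6},
    {"x":0.0,"y":0.0,"z":-0.1,"wx":0.0,"wy":0.0,"wz":0.0,"fingers":0.6},
  ],
)

```text
time_s: 31.88
eef_pos: [450.7, -199.5, 303.5]
tool_rot: [[-0.179, -0.984, 0.002], [-0.984, 0.179, 0.002], [-0.003, -0.001, -1.0]]
ft_force: [0.2, 0.0, -0.3]
grip_width: 0.583
```

```bash
cat > held.py <<'E'
import sys
from w import *
# held slab: seen in tool frame, top face ~ at tool z so that bottom is zb mm
o=get_obs();s=snapshot('wrist');p=np.array(o['eef_pos'])
zt=p[2]-202+14
F=find(s,o,zt,((35,80)),((70,110))) if 0 else find(s,o,zt,*SL)
R=np.array(o['tool_rot'])
for f in F:
    d=R.T@np.r_[f[0]-p[:2],0];print('blob',f,'in tool',d.round(1))
x,y,th=map(float,sys.argv[1:4]);z=float(sys.argv[4])
print('grip',o['grip_width'],'place',delta(x,y,z,th-90,o))
E
python3 held.py 590.3 142.3 0.8 300
```

```text
blob (array([ 469.2, -204.2]), 79.7, array([55.1, 87.5])) in tool [  1.3 -19.    0. ]
grip 0.5829813963030392 place ([-0.3613, -0.0761, 0.0046], np.float64(-0.194))
```

>>> arm_command(
  steps=[
    {"x":-0.361,"y":-0.076,"z":0.005,"wx":0.0,"wy":0.0,"wz":-0.194,"fingers":0.6},
    {"x":-0.361,"y":-0.076,"z":0.005,"wx":0.0,"wy":0.0,"wz":-0.194,"fingers":0.6},
    {"x":-0.361,"y":-0.076,"z":0.005,"wx":0.0,"wy":0.0,"wz":-0.194,"fingers":0.6},
    {"x":-0.361,"y":-0.076,"z":0.005,"wx":0.0,"wy":0.0,"wz":-0.194,"fingers":0.6},
    {"x":-0.361,"y":-0.076,"z":0.005,"wx":0.0,"wy":0.0,"wz":-0.194,"fingers":0.6},
    {"x":-0.361,"y":-0.076,"z":0.005,"wx":0.0,"wy":0.0,"wz":-0.194,"fingers":0.6},
    {"x":-0.361,"y":-0.076,"z":0.005,"wx":0.0,"wy":0.0,"wz":-0.194,"fingers":0.6},
    {"x":-0.361,"y":-0.076,"z":0.005,"wx":0.0,"wy":0.0,"wz":-0.194,"fingers":0.6},
    {"x":-0.361,"y":-0.076,"z":0.005,"wx":0.0,"wy":0.0,"wz":-0.194,"fingers":0.6},
    {"x":-0.361,"y":-0.076,"z":0.005,"wx":0.0,"wy":0.0,"wz":-0.194,"fingers":0.6},
  ],
)

```text
time_s: 33.17
eef_pos: [589.7, 141.1, 298.5]
tool_rot: [[0.012, -1.0, -0.001], [-1.0, -0.012, 0.005], [-0.005, 0.001, -1.0]]
ft_force: [0.1, 0.4, 0.0]
grip_width: 0.582
```

```bash
python3 d.py 590.3 142 243.5 -89.2
```

```text
t 33.175 [589.7 141.1 298.5] q [0.05 0.26 1.75 0.01 1.14 1.6 ] F [0.1 0.4 0. ] grip 0.582 tilt [-0.0014  0.0045 -1.    ]
[590.3, 142.0, 243.5, -89.2] ([-0.0006, -0.0007, 0.0551], np.float64(-0.002))
```

>>> arm_command(
  steps=[
    {"x":-0.0006,"y":-0.0007,"z":0.03,"wx":0.0,"wy":0.0045,"wz":0.0,"fingers":0.6},
    {"x":-0.0006,"y":-0.0007,"z":0.048,"wx":0.0,"wy":0.0045,"wz":0.0,"fingers":0.6},
    {"x":-0.0006,"y":-0.0007,"z":0.0525,"wx":0.0,"wy":0.0045,"wz":0.0,"fingers":0.6},
    {"x":-0.0006,"y":-0.0007,"z":0.055,"wx":0.0,"wy":0.0045,"wz":0.0,"fingers":0.6},
    {"x":-0.0006,"y":-0.0007,"z":0.0555,"wx":0.0,"wy":0.0045,"wz":0.0,"fingers":0.6},
    {"x":-0.0006,"y":-0.0007,"z":0.0555,"wx":0.0,"wy":0.0045,"wz":0.0,"fingers":0.6},
    {"x":-0.0006,"y":-0.0007,"z":0.0555,"wx":0.0,"wy":0.0045,"wz":0.0,"fingers":0.6},
  ],
)

```text
time_s: 34.05
eef_pos: [590.7, 143.2, 243.7]
tool_rot: [[0.014, -1.0, -0.0], [-1.0, -0.014, 0.0], [-0.0, 0.0, -1.0]]
ft_force: [0.8, 0.2, -0.2]
grip_width: 0.582
```

>>> arm_command(
  steps=[
    {"x":0.0,"y":0.0,"z":0.0,"wx":0.0,"wy":0.0,"wz":0.0,"fingers":0.0},
    {"x":0.0,"y":0.0,"z":0.0,"wx":0.0,"wy":0.0,"wz":0.0,"fingers":0.0},
    {"x":0.0,"y":0.0,"z":0.0,"wx":0.0,"wy":0.0,"wz":0.0,"fingers":0.0},
    {"x":0.0,"y":0.0,"z":0.0,"wx":0.0,"wy":0.0,"wz":0.0,"fingers":0.0},
    {"x":0.0,"y":0.0,"z":-0.03,"wx":0.0,"wy":0.0,"wz":0.0,"fingers":0.0},
    {"x":0.0,"y":0.0,"z":-0.08,"wx":0.0,"wy":0.0,"wz":0.0,"fingers":0.0},
    {"x":0.0,"y":0.0,"z":-0.095,"wx":0.0,"wy":0.0,"wz":0.0,"fingers":0.0},
    {"x":0.0,"y":0.0,"z":-0.095,"wx":0.0,"wy":0.0,"wz":0.0,"fingers":0.0},
  ],
)

```text
time_s: 35.05
eef_pos: [590.7, 143.1, 338.9]
tool_rot: [[0.014, -1.0, 0.001], [-1.0, -0.014, 0.0], [-0.0, -0.001, -1.0]]
ft_force: [0.3, -0.1, 0.1]
grip_width: 0.999
```

```bash
python3 d.py 437 -52 300 -102; python3 - <<'E'
from w import *
o=get_obs();s=snapshot('wrist');save(s,'w7.png')
print(find(s,o,54,((45,75)),((65,105)),sat=62),find(s,o,54,((45,75)),((65,105)),sat=50))
c=s['img'][110:240,180:330];cv2.imwrite('pics/w7c.png',cv2.resize(c,(692,600),interpolation=cv2.INTER_CUBIC)[:,:,::-1])
E
```

```text
t 35.05 [590.7 143.1 338.9] q [0.05 0.21 1.72 0.   1.21 1.61] F [ 0.3 -0.1  0.1] grip 0.999 tilt [ 8.e-04  1.e-04 -1.e+00]
[437.0, -52.0, 300.0, -102.0] ([0.193, 0.1565, 0.0387], np.float64(0.223))
[(array([592.5, 143.1]), 0.8, array([55.8, 91.9]))] [(array([591.5, 143.3]), 0.9, array([54.6, 90. ]))]
```

View pics/w7c.png

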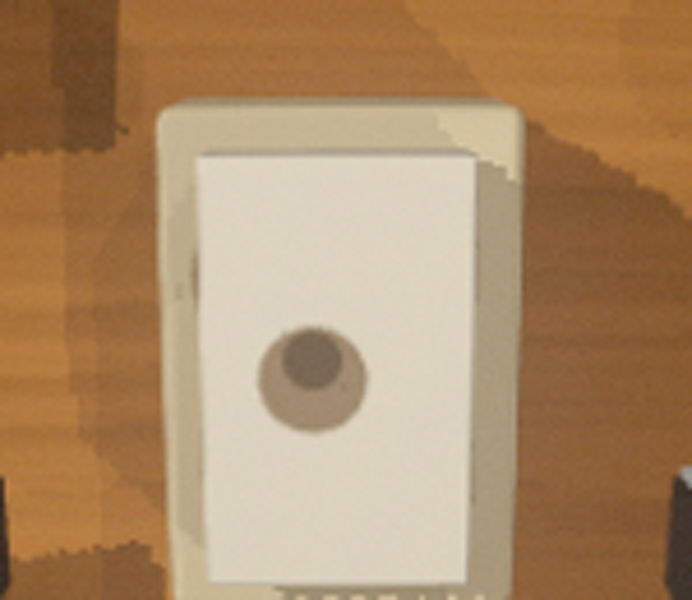

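Slab 1 sits centred and parallel on the brick, with even margins on each side (38 and 48 px, so within about 1 mm). Next slab.

```bash
cat > look.py <<'E'
import sys
from w import *
o=get_obs();s=snapshot('wrist');p=np.array(o['eef_pos'])
F=find(s,o,14,*SL)
f=min(F,key=lambda f:np.linalg.norm(f[0]-p[:2]))
print('t',o['time_s'],'tcp',p.round(1),'pick',f,delta(f[0][0],f[0][1],202.5,f[1]-90,o))
y=np.radians(f[1]-90);R=np.c_[[np.cos(y),np.sin(y),0],[np.sin(y),-np.cos(y),0],[0,0,-1]]
print('then lift .1, transport from lifted',delta(590.7,143.1,302.5+float(sys.argv[1]),-89.2,R0=R,p0=np.array([*f[0],302.5])))
E
```

>>> arm_command(
  steps=[
    {"x":0.193,"y":0.1565,"z":0.0385,"wx":0.0,"wy":0.0,"wz":0.223,"fingers":0.0},
    {"x":0.193,"y":0.1565,"z":0.0385,"wx":0.0,"wy":0.0,"wz":0.223,"fingers":0.0},
    {"x":0.193,"y":0.1565,"z":0.0385,"wx":0.0,"wy":0.0,"wz":0.223,"fingers":0.0},
    {"x":0.193,"y":0.1565,"z":0.0385,"wx":0.0,"wy":0.0,"wz":0.223,"fingers":0.0},
    {"x":0.193,"y":0.1565,"z":0.0385,"wx":0.0,"wy":0.0,"wz":0.223,"fingers":0.0},
    {"x":0.193,"y":0.1565,"z":0.0385,"wx":0.0,"wy":0.0,"wz":0.223,"fingers":0.0},
    {"x":0.193,"y":0.1565,"z":0.0385,"wx":0.0,"wy":0.0,"wz":0.223,"fingers":0.0},
    {"x":0.193,"y":0.1565,"z":0.0385,"wx":0.0,"wy":0.0,"wz":0.223,"fingers":0.0},
  ],
)

```text
time_s: 36.1
eef_pos: [437.3, -51.2, 299.9]
tool_rot: [[-0.206, -0.979, -0.001], [-0.979, 0.206, 0.0], [0.0, 0.001, -1.0]]
ft_force: [0.2, 0.4, -0.2]
grip_width: 1.002
```

```bash
python3 look.py 14
```

```text
t 36.1 tcp [437.3 -51.2 299.9] pick (array([442.8, -49. ]), -12.0, array([55.5, 89.8])) ([-0.0033, -0.005, 0.0974], np.float64(0.002))
then lift .1, transport from lifted ([-0.2187, -0.1047, -0.014], np.float64(-0.223))
```

>>> arm_command(
  steps=[
    {"x":-0.0033,"y":-0.005,"z":0.05,"wx":0.0,"wy":0.0,"wz":0.0,"fingers":0.0},
    {"x":-0.0033,"y":-0.005,"z":0.088,"wx":0.0,"wy":0.0,"wz":0.0,"fingers":0.0},
    {"x":-0.0033,"y":-0.005,"z":0.0975,"wx":0.0,"wy":0.0,"wz":0.0,"fingers":0.0},
    {"x":-0.0033,"y":-0.005,"z":0.0975,"wx":0.0,"wy":0.0,"wz":0.0,"fingers":0.0},
    {"x":-0.0033,"y":-0.005,"z":0.0975,"wx":0.0,"wy":0.0,"wz":0.0,"fingers":0.6},
    {"x":-0.0033,"y":-0.005,"z":0.0975,"wx":0.0,"wy":0.0,"wz":0.0,"fingers":0.6},
    {"x":-0.0033,"y":-0.005,"z":0.0975,"wx":0.0,"wy":0.0,"wz":0.0,"fingers":0.6},
    {"x":-0.0033,"y":-0.005,"z":0.0975,"wx":0.0,"wy":0.0,"wz":0.0,"fingers":0.6},
    {"x":-0.0033,"y":-0.005,"z":0.0975,"wx":0.0,"wy":0.0,"wz":0.0,"fingers":0.6},
    {"x":-0.0033,"y":-0.005,"z":0.0975,"wx":0.0,"wy":0.0,"wz":0.0,"fingers":0.6},
    {"x":-0.0033,"y":-0.005,"z":0.0975,"wx":0.0,"wy":0.0,"wz":0.0,"fingers":0.6},
    {"x":-0.0033,"y":-0.005,"z":0.0975,"wx":0.0,"wy":0.0,"wz":0.0,"fingers":0.6},
    {"x":-0.0033,"y":-0.005,"z":0.06,"wx":0.0,"wy":0.0,"wz":0.0,"fingers":0.6},
    {"x":-0.0033,"y":-0.005,"z":0.015,"wx":0.0,"wy":0.0,"wz":0.0,"fingers":0.6},
    {"x":-0.0033,"y":-0.005,"z":-0.0025,"wx":0.0,"wy":0.0,"wz":0.0,"fingers":0.6},
    {"x":-0.0033,"y":-0.005,"z":-0.0025,"wx":0.0,"wy":0.0,"wz":0.0,"fingers":0.6},
  ],
)

```text
time_s: 38.15
eef_pos: [442.6, -49.9, 303.2]
tool_rot: [[-0.208, -0.978, 0.002], [-0.978, 0.208, -0.001], [0.001, -0.002, -1.0]]
ft_force: [-0.2, 0.1, -1.5]
grip_width: 0.579
```

>>> arm_command(
  steps=[
    {"x":-0.2187,"y":-0.1047,"z":-0.014,"wx":0.0,"wy":0.0,"wz":-0.223,"fingers":0.6},
    {"x":-0.2187,"y":-0.1047,"z":-0.014,"wx":0.0,"wy":0.0,"wz":-0.223,"fingers":0.6},
    {"x":-0.2187,"y":-0.1047,"z":-0.014,"wx":0.0,"wy":0.0,"wz":-0.223,"fingers":0.6},
    {"x":-0.2187,"y":-0.1047,"z":-0.014,"wx":0.0,"wy":0.0,"wz":-0.223,"fingers":0.6},
    {"x":-0.2187,"y":-0.1047,"z":-0.014,"wx":0.0,"wy":0.0,"wz":-0.223,"fingers":0.6},
    {"x":-0.2187,"y":-0.1047,"z":-0.014,"wx":0.0,"wy":0.0,"wz":-0.223,"fingers":0.6},
    {"x":-0.2187,"y":-0.1047,"z":-0.014,"wx":0.0,"wy":0.0,"wz":-0.223,"fingers":0.6},
    {"x":-0.2187,"y":-0.1047,"z":-0.014,"wx":0.0,"wy":0.0,"wz":-0.223,"fingers":0.6},
  ],
)

```text
time_s: 39.15
eef_pos: [589.7, 141.4, 316.1]
tool_rot: [[0.012, -1.0, -0.001], [-1.0, -0.012, -0.0], [-0.0, 0.001, -1.0]]
ft_force: [-0.5, 0.7, -1.5]
grip_width: 0.582
```

```bash
python3 d.py 590.7 143.1 257.7 -89.2
```

```text
t 39.15 [589.7 141.4 316.1] q [0.05 0.24 1.74 0.   1.17 1.61] F [-0.5  0.7 -1.5] grip 0.582 tilt [-0.0014 -0.     -1.    ]
[590.7, 143.1, 257.7, -89.2] ([-0.0017, -0.0011, 0.0584], np.float64(-0.002))
```

>>> arm_command(
  steps=[
    {"x":-0.001,"y":-0.0008,"z":0.03,"wx":0.0,"wy":0.0,"wz":0.0,"fingers":0.6},
    {"x":-0.001,"y":-0.0008,"z":0.05,"wx":0.0,"wy":0.0,"wz":0.0,"fingers":0.6},
    {"x":-0.001,"y":-0.0008,"z":0.054,"wx":0.0,"wy":0.0,"wz":0.0,"fingers":0.6},
    {"x":-0.001,"y":-0.0008,"z":0.054,"wx":0.0,"wy":0.0,"wz":0.0,"fingers":0.6},
    {"x":-0.001,"y":-0.0008,"z":0.054,"wx":0.0,"wy":0.0,"wz":0.0,"fingers":0.6},
  ],
)

```text
time_s: 39.78
eef_pos: [591.3, 143.4, 263.3]
tool_rot: [[0.014, -1.0, 0.001], [-1.0, -0.014, 0.0], [-0.0, -0.001, -1.0]]
ft_force: [-0.2, -0.4, -0.7]
grip_width: 0.581
```

```bash
python3 d.py 590.7 143.1 257.7 -89.2
```

```text
t 39.775 [591.3 143.4 263.3] q [0.05 0.31 1.75 0.   1.07 1.61] F [-0.2 -0.4 -0.7] grip 0.581 tilt [ 1.e-03  1.e-04 -1.e+00]
[590.7, 143.1, 257.7, -89.2] ([0.0003, 0.0007, 0.0056], np.float64(-0.0))
```

>>> arm_command(
  steps=[
    {"x":0.0003,"y":0.0007,"z":0.003,"wx":0.0,"wy":0.0,"wz":0.0,"fingers":0.6},
    {"x":0.0003,"y":0.0007,"z":0.0056,"wx":0.0,"wy":0.0,"wz":0.0,"fingers":0.6},
    {"x":0.0003,"y":0.0007,"z":0.0058,"wx":0.0,"wy":0.0,"wz":0.0,"fingers":0.6},
    {"x":0.0003,"y":0.0007,"z":0.0058,"wx":0.0,"wy":0.0,"wz":0.0,"fingers":0.6},
    {"x":0.0003,"y":0.0007,"z":0.0058,"wx":0.0,"wy":0.0,"wz":0.0,"fingers":0.0},
    {"x":0.0003,"y":0.0007,"z":0.0058,"wx":0.0,"wy":0.0,"wz":0.0,"fingers":0.0},
    {"x":0.0003,"y":0.0007,"z":0.0058,"wx":0.0,"wy":0.0,"wz":0.0,"fingers":0.0},
    {"x":0.0003,"y":0.0007,"z":0.0058,"wx":0.0,"wy":0.0,"wz":0.0,"fingers":0.0},
    {"x":0.0003,"y":0.0007,"z":-0.03,"wx":0.0,"wy":0.0,"wz":0.0,"fingers":0.0},
    {"x":0.0003,"y":0.0007,"z":-0.075,"wx":0.0,"wy":0.0,"wz":0.0,"fingers":0.0},
    {"x":0.0003,"y":0.0007,"z":-0.075,"wx":0.0,"wy":0.0,"wz":0.0,"fingers":0.0},
  ],
)

```text
time_s: 41.15
eef_pos: [591.5, 143.2, 341.8]
tool_rot: [[0.014, -1.0, 0.008], [-1.0, -0.014, 0.0], [-0.0, -0.008, -1.0]]
ft_force: [-0.1, 0.5, -0.8]
grip_width: 0.999
```

```bash
python3 - <<'E'
from w import *
o=get_obs();s=snapshot('wrist');print(o['eef_pos'],find(s,o,68,*SL,sat=50),find(s,o,68,*SL,sat=62))
E
```

```text
[591.53449096 143.15996177 341.84028466] [(array([592.2, 143.2]), 0.8, array([54.7, 90.7])), (array([622.7, 412.6]), 1.8, array([66.9, 79.4]))] [(array([592.6, 143.2]), 0.8, array([55.3, 91.5])), (array([622.7, 412.6]), 1.8, array([66.9, 79.4]))]
```

>>> arm_command(
  steps=[
    {"x":0.068,"y":0.159,"z":0.038,"wx":0.0,"wy":0.0,"wz":0.162,"fingers":0.0},
    {"x":0.068,"y":0.159,"z":0.038,"wx":0.0,"wy":0.0,"wz":0.162,"fingers":0.0},
    {"x":0.068,"y":0.159,"z":0.038,"wx":0.0,"wy":0.0,"wz":0.162,"fingers":0.0},
    {"x":0.068,"y":0.159,"z":0.038,"wx":0.0,"wy":0.0,"wz":0.162,"fingers":0.0},
    {"x":0.068,"y":0.159,"z":0.038,"wx":0.0,"wy":0.0,"wz":0.162,"fingers":0.0},
    {"x":0.068,"y":0.159,"z":0.038,"wx":0.0,"wy":0.0,"wz":0.162,"fingers":0.0},
    {"x":0.068,"y":0.159,"z":0.038,"wx":0.0,"wy":0.0,"wz":0.162,"fingers":0.0},
  ],
)

```text
time_s: 42.08
eef_pos: [433.1, 73.0, 299.8]
tool_rot: [[-0.147, -0.989, -0.0], [-0.989, 0.147, -0.0], [0.0, 0.0, -1.0]]
ft_force: [0.3, -0.5, 0.3]
grip_width: 1.001
```

```bash
python3 look.py 28
```

```text
t 42.075 tcp [433.1  73.  299.8] pick (array([433.8,  74.8]), -8.3, array([55.3, 90.5])) ([-0.0018, -0.0004, 0.0973], np.float64(-0.003))
then lift .1, transport from lifted ([-0.0902, -0.1454, -0.028], np.float64(-0.159))
```

>>> arm_command(
  steps=[
    {"x":-0.0018,"y":-0.0004,"z":0.05,"wx":0.0,"wy":0.0,"wz":-0.003,"fingers":0.0},
    {"x":-0.0018,"y":-0.0004,"z":0.088,"wx":0.0,"wy":0.0,"wz":-0.003,"fingers":0.0},
    {"x":-0.0018,"y":-0.0004,"z":0.0973,"wx":0.0,"wy":0.0,"wz":-0.003,"fingers":0.0},
    {"x":-0.0018,"y":-0.0004,"z":0.0973,"wx":0.0,"wy":0.0,"wz":-0.003,"fingers":0.0},
    {"x":-0.0018,"y":-0.0004,"z":0.0973,"wx":0.0,"wy":0.0,"wz":-0.003,"fingers":0.6},
    {"x":-0.0018,"y":-0.0004,"z":0.0973,"wx":0.0,"wy":0.0,"wz":-0.003,"fingers":0.6},
    {"x":-0.0018,"y":-0.0004,"z":0.0973,"wx":0.0,"wy":0.0,"wz":-0.003,"fingers":0.6},
    {"x":-0.0018,"y":-0.0004,"z":0.0973,"wx":0.0,"wy":0.0,"wz":-0.003,"fingers":0.6},
    {"x":-0.0018,"y":-0.0004,"z":0.0973,"wx":0.0,"wy":0.0,"wz":-0.003,"fingers":0.6},
    {"x":-0.0018,"y":-0.0004,"z":0.0973,"wx":0.0,"wy":0.0,"wz":-0.003,"fingers":0.6},
    {"x":-0.0018,"y":-0.0004,"z":0.0973,"wx":0.0,"wy":0.0,"wz":-0.003,"fingers":0.6},
    {"x":-0.0018,"y":-0.0004,"z":0.0973,"wx":0.0,"wy":0.0,"wz":-0.003,"fingers":0.6},
    {"x":-0.0018,"y":-0.0004,"z":0.06,"wx":0.0,"wy":0.0,"wz":-0.003,"fingers":0.6},
    {"x":-0.0018,"y":-0.0004,"z":0.015,"wx":0.0,"wy":0.0,"wz":-0.003,"fingers":0.6},
    {"x":-0.0018,"y":-0.0004,"z":-0.0027,"wx":0.0,"wy":0.0,"wz":-0.003,"fingers":0.6},
    {"x":-0.0018,"y":-0.0004,"z":-0.0027,"wx":0.0,"wy":0.0,"wz":-0.003,"fingers":0.6},
  ],
)

```text
time_s: 44.12
eef_pos: [433.1, 74.6, 303.0]
tool_rot: [[-0.145, -0.989, 0.002], [-0.989, 0.145, -0.0], [-0.0, -0.002, -1.0]]
ft_force: [-0.1, -0.2, -0.3]
grip_width: 0.582
```

>>> arm_command(
  steps=[
    {"x":-0.0902,"y":-0.1454,"z":-0.028,"wx":0.0,"wy":0.0,"wz":-0.159,"fingers":0.6},
    {"x":-0.0902,"y":-0.1454,"z":-0.028,"wx":0.0,"wy":0.0,"wz":-0.159,"fingers":0.6},
    {"x":-0.0902,"y":-0.1454,"z":-0.028,"wx":0.0,"wy":0.0,"wz":-0.159,"fingers":0.6},
    {"x":-0.0902,"y":-0.1454,"z":-0.028,"wx":0.0,"wy":0.0,"wz":-0.159,"fingers":0.6},
    {"x":-0.0902,"y":-0.1454,"z":-0.028,"wx":0.0,"wy":0.0,"wz":-0.159,"fingers":0.6},
    {"x":-0.0902,"y":-0.1454,"z":-0.028,"wx":0.0,"wy":0.0,"wz":-0.159,"fingers":0.6},
    {"x":-0.0902,"y":-0.1454,"z":-0.028,"wx":0.0,"wy":0.0,"wz":-0.159,"fingers":0.6},
    {"x":-0.0902,"y":-0.1454,"z":0.0,"wx":0.0,"wy":0.0,"wz":-0.159,"fingers":0.6},
    {"x":-0.0902,"y":-0.1454,"z":0.02,"wx":0.0,"wy":0.0,"wz":-0.159,"fingers":0.6},
    {"x":-0.0902,"y":-0.1454,"z":0.025,"wx":0.0,"wy":0.0,"wz":-0.159,"fingers":0.6},
    {"x":-0.0902,"y":-0.1454,"z":0.025,"wx":0.0,"wy":0.0,"wz":-0.159,"fingers":0.6},
    {"x":-0.0902,"y":-0.1454,"z":0.025,"wx":0.0,"wy":0.0,"wz":-0.159,"fingers":0.6},
  ],
)

```text
time_s: 45.62
eef_pos: [590.1, 142.8, 278.0]
tool_rot: [[0.014, -1.0, 0.001], [-1.0, -0.014, 0.0], [-0.0, -0.001, -1.0]]
ft_force: [-0.2, 0.5, -0.6]
grip_width: 0.58
```

```bash
python3 d.py 590.7 143.1 271.8 -89.2
```

```text
t 45.625 [590.1 142.8 278. ] q [0.05 0.29 1.75 0.   1.1  1.61] F [-0.2  0.5 -0.6] grip 0.58 tilt [ 8.e-04  1.e-04 -1.e+00]
[590.7, 143.1, 271.8, -89.2] ([-0.0003, -0.0005, 0.0062], np.float64(-0.0))
```

>>> arm_command(
  steps=[
    {"x":-0.0003,"y":-0.0004,"z":0.003,"wx":0.0,"wy":0.0,"wz":0.0,"fingers":0.6},
    {"x":-0.0003,"y":-0.0004,"z":0.006,"wx":0.0,"wy":0.0,"wz":0.0,"fingers":0.6},
    {"x":-0.0003,"y":-0.0004,"z":0.0064,"wx":0.0,"wy":0.0,"wz":0.0,"fingers":0.6},
    {"x":-0.0003,"y":-0.0004,"z":0.0064,"wx":0.0,"wy":0.0,"wz":0.0,"fingers":0.6},
    {"x":-0.0003,"y":-0.0004,"z":0.0064,"wx":0.0,"wy":0.0,"wz":0.0,"fingers":0.0},
    {"x":-0.0003,"y":-0.0004,"z":0.0064,"wx":0.0,"wy":0.0,"wz":0.0,"fingers":0.0},
    {"x":-0.0003,"y":-0.0004,"z":0.0064,"wx":0.0,"wy":0.0,"wz":0.0,"fingers":0.0},
    {"x":-0.0003,"y":-0.0004,"z":0.0064,"wx":0.0,"wy":0.0,"wz":0.0,"fingers":0.0},
    {"x":-0.0003,"y":-0.0004,"z":-0.03,"wx":0.0,"wy":0.0,"wz":0.0,"fingers":0.0},
    {"x":-0.0003,"y":-0.0004,"z":-0.07,"wx":0.0,"wy":0.0,"wz":0.0,"fingers":0.0},
    {"x":-0.0003,"y":-0.0004,"z":-0.07,"wx":0.0,"wy":0.0,"wz":0.0,"fingers":0.0},
    {"x":-0.0003,"y":-0.0004,"z":-0.07,"wx":0.0,"wy":0.0,"wz":0.0,"fingers":0.0},
  ],
)

```text
time_s: 47.12
eef_pos: [589.9, 143.1, 346.0]
tool_rot: [[0.014, -1.0, -0.002], [-1.0, -0.014, -0.0], [0.0, 0.002, -1.0]]
ft_force: [0.7, -0.5, -0.3]
grip_width: 1.001
```

```bash
python3 - <<'E'
from w import *
o=get_obs();s=snapshot('wrist');print(o['eef_pos'],find(s,o,82,*SL,sat=50)[:1],find(s,o,82,*SL,sat=62)[:1])
E
```

```text
[589.87479769 143.07336213 345.96602154] [(array([592.5, 143.3]), 0.9, array([54.7, 91.6]))] [(array([592.9, 143.3]), 0.8, array([55.5, 92.4]))]
```

>>> arm_command(
  steps=[
    {"x":-0.056,"y":0.151,"z":0.048,"wx":0.0,"wy":0.0,"wz":0.311,"fingers":0.0},
    {"x":-0.056,"y":0.151,"z":0.048,"wx":0.0,"wy":0.0,"wz":0.311,"fingers":0.0},
    {"x":-0.056,"y":0.151,"z":0.048,"wx":0.0,"wy":0.0,"wz":0.311,"fingers":0.0},
    {"x":-0.056,"y":0.151,"z":0.048,"wx":0.0,"wy":0.0,"wz":0.311,"fingers":0.0},
    {"x":-0.056,"y":0.151,"z":0.048,"wx":0.0,"wy":0.0,"wz":0.311,"fingers":0.0},
    {"x":-0.056,"y":0.151,"z":0.048,"wx":0.0,"wy":0.0,"wz":0.311,"fingers":0.0},
    {"x":-0.056,"y":0.151,"z":0.048,"wx":0.0,"wy":0.0,"wz":0.311,"fingers":0.0},
  ],
)

```text
time_s: 48.05
eef_pos: [439.3, 196.7, 299.4]
tool_rot: [[-0.294, -0.956, -0.0], [-0.956, 0.294, 0.0], [-0.0, 0.0, -1.0]]
ft_force: [0.2, -0.2, 0.0]
grip_width: 1.003
```

```bash
python3 look.py 42
```

```text
t 48.05 tcp [439.3 196.7 299.4] pick (array([439., 198.]), -18.3, array([55.1, 90.5])) ([-0.0011, 0.0007, 0.0969], np.float64(0.021))
then lift .1, transport from lifted ([0.0045, -0.1613, -0.042], np.float64(-0.333))
```

>>> arm_command(
  steps=[
    {"x":-0.0011,"y":0.0007,"z":0.05,"wx":0.0,"wy":0.0,"wz":0.021,"fingers":0.0},
    {"x":-0.0011,"y":0.0007,"z":0.088,"wx":0.0,"wy":0.0,"wz":0.021,"fingers":0.0},
    {"x":-0.0011,"y":0.0007,"z":0.0969,"wx":0.0,"wy":0.0,"wz":0.021,"fingers":0.0},
    {"x":-0.0011,"y":0.0007,"z":0.0969,"wx":0.0,"wy":0.0,"wz":0.021,"fingers":0.0},
    {"x":-0.0011,"y":0.0007,"z":0.0969,"wx":0.0,"wy":0.0,"wz":0.021,"fingers":0.6},
    {"x":-0.0011,"y":0.0007,"z":0.0969,"wx":0.0,"wy":0.0,"wz":0.021,"fingers":0.6},
    {"x":-0.0011,"y":0.0007,"z":0.0969,"wx":0.0,"wy":0.0,"wz":0.021,"fingers":0.6},
    {"x":-0.0011,"y":0.0007,"z":0.0969,"wx":0.0,"wy":0.0,"wz":0.021,"fingers":0.6},
    {"x":-0.0011,"y":0.0007,"z":0.0969,"wx":0.0,"wy":0.0,"wz":0.021,"fingers":0.6},
    {"x":-0.0011,"y":0.0007,"z":0.0969,"wx":0.0,"wy":0.0,"wz":0.021,"fingers":0.6},
    {"x":-0.0011,"y":0.0007,"z":0.0969,"wx":0.0,"wy":0.0,"wz":0.021,"fingers":0.6},
    {"x":-0.0011,"y":0.0007,"z":0.0969,"wx":0.0,"wy":0.0,"wz":0.021,"fingers":0.6},
    {"x":-0.0011,"y":0.0007,"z":0.06,"wx":0.0,"wy":0.0,"wz":0.021,"fingers":0.6},
    {"x":-0.0011,"y":0.0007,"z":0.015,"wx":0.0,"wy":0.0,"wz":0.021,"fingers":0.6},
    {"x":-0.0011,"y":0.0007,"z":-0.0031,"wx":0.0,"wy":0.0,"wz":0.021,"fingers":0.6},
    {"x":-0.0011,"y":0.0007,"z":-0.0031,"wx":0.0,"wy":0.0,"wz":0.021,"fingers":0.6},
  ],
)

```text
time_s: 50.1
eef_pos: [438.4, 198.4, 303.2]
tool_rot: [[-0.313, -0.95, 0.002], [-0.95, 0.313, 0.001], [-0.001, -0.002, -1.0]]
ft_force: [0.6, -0.4, -1.7]
grip_width: 0.581
```

>>> arm_command(
  steps=[
    {"x":0.0,"y":-0.02,"z":-0.042,"wx":0.0,"wy":0.0,"wz":-0.05,"fingers":0.6},
    {"x":0.0045,"y":-0.1613,"z":-0.042,"wx":0.0,"wy":0.0,"wz":-0.333,"fingers":0.6},
    {"x":0.0045,"y":-0.1613,"z":-0.042,"wx":0.0,"wy":0.0,"wz":-0.333,"fingers":0.6},
    {"x":0.0045,"y":-0.1613,"z":-0.042,"wx":0.0,"wy":0.0,"wz":-0.333,"fingers":0.6},
    {"x":0.0045,"y":-0.1613,"z":-0.042,"wx":0.0,"wy":0.0,"wz":-0.333,"fingers":0.6},
    {"x":0.0045,"y":-0.1613,"z":-0.042,"wx":0.0,"wy":0.0,"wz":-0.333,"fingers":0.6},
    {"x":0.0045,"y":-0.1613,"z":-0.042,"wx":0.0,"wy":0.0,"wz":-0.333,"fingers":0.6},
    {"x":0.0045,"y":-0.1613,"z":-0.014,"wx":0.0,"wy":0.0,"wz":-0.333,"fingers":0.6},
    {"x":0.0045,"y":-0.1613,"z":0.006,"wx":0.0,"wy":0.0,"wz":-0.333,"fingers":0.6},
    {"x":0.0045,"y":-0.1613,"z":0.011,"wx":0.0,"wy":0.0,"wz":-0.333,"fingers":0.6},
    {"x":0.0045,"y":-0.1613,"z":0.011,"wx":0.0,"wy":0.0,"wz":-0.333,"fingers":0.6},
    {"x":0.0045,"y":-0.1613,"z":0.011,"wx":0.0,"wy":0.0,"wz":-0.333,"fingers":0.6},
    {"x":0.0045,"y":-0.1613,"z":0.011,"wx":0.0,"wy":0.0,"wz":-0.333,"fingers":0.6},
  ],
)

```text
time_s: 51.72
eef_pos: [590.2, 143.5, 292.0]
tool_rot: [[0.015, -1.0, 0.001], [-1.0, -0.015, 0.0], [-0.0, -0.001, -1.0]]
ft_force: [0.6, -0.1, -0.6]
grip_width: 0.583
```

```bash
python3 d.py 590.7 143.1 285.8 -89.2; python3 - <<'E'
from h import *
s=snapshot('top')
for r in blobs(s,14,lo=140,sat=60)[0]:
    w=rect_world(s,r,14)
    if 45<w[2][0]<65 and 75<w[2][1]<100: print(w)
E
```

```text
t 51.725 [590.2 143.5 292. ] q [0.05 0.27 1.75 0.   1.12 1.61] F [ 0.6 -0.1 -0.6] grip 0.583 tilt [ 6.e-04  1.e-04 -1.e+00]
[590.7, 143.1, 285.8, -89.2] ([0.0005, -0.0005, 0.0062], np.float64(0.001))
(array([596.2, -61. ]), np.float64(-13.5), array([55.6, 89.8]))
```

>>> arm_command(
  steps=[
    {"x":0.0004,"y":-0.0003,"z":0.003,"wx":0.0,"wy":0.0,"wz":0.0,"fingers":0.6},
    {"x":0.0004,"y":-0.0003,"z":0.006,"wx":0.0,"wy":0.0,"wz":0.0,"fingers":0.6},
    {"x":0.0004,"y":-0.0003,"z":0.0064,"wx":0.0,"wy":0.0,"wz":0.0,"fingers":0.6},
    {"x":0.0004,"y":-0.0003,"z":0.0064,"wx":0.0,"wy":0.0,"wz":0.0,"fingers":0.6},
    {"x":0.0004,"y":-0.0003,"z":0.0064,"wx":0.0,"wy":0.0,"wz":0.0,"fingers":0.0},
    {"x":0.0004,"y":-0.0003,"z":0.0064,"wx":0.0,"wy":0.0,"wz":0.0,"fingers":0.0},
    {"x":0.0004,"y":-0.0003,"z":0.0064,"wx":0.0,"wy":0.0,"wz":0.0,"fingers":0.0},
    {"x":0.0004,"y":-0.0003,"z":0.0064,"wx":0.0,"wy":0.0,"wz":0.0,"fingers":0.0},
    {"x":0.0004,"y":-0.0003,"z":-0.03,"wx":0.0,"wy":0.0,"wz":0.0,"fingers":0.0},
    {"x":0.0004,"y":-0.0003,"z":-0.068,"wx":0.0,"wy":0.0,"wz":0.0,"fingers":0.0},
    {"x":0.0004,"y":-0.0003,"z":-0.068,"wx":0.0,"wy":0.0,"wz":0.0,"fingers":0.0},
    {"x":0.0004,"y":-0.0003,"z":-0.068,"wx":0.0,"wy":0.0,"wz":0.0,"fingers":0.0},
  ],
)

```text
time_s: 53.28
eef_pos: [589.9, 143.1, 358.1]
tool_rot: [[0.015, -1.0, -0.002], [-1.0, -0.015, -0.0], [0.0, 0.002, -1.0]]
ft_force: [-0.1, 0.4, -0.1]
grip_width: 1.001
```

```bash
python3 - <<'E'
from w import *
o=get_obs();s=snapshot('wrist');print(o['eef_pos'],find(s,o,96,*SL,sat=50)[:1],find(s,o,96,*SL,sat=62)[:1])
E
```

```text
[589.90191053 143.11003019 358.06191366] [(array([593.4, 143.4]), 1.2, array([54.6, 92. ]))] [(array([593.4, 143.3]), 1.2, array([55.4, 92. ]))]
```

>>> arm_command(
  steps=[
    {"x":0.202,"y":-0.007,"z":0.06,"wx":0.0,"wy":0.0,"wz":0.241,"fingers":0.0},
    {"x":0.202,"y":-0.007,"z":0.06,"wx":0.0,"wy":0.0,"wz":0.241,"fingers":0.0},
    {"x":0.202,"y":-0.007,"z":0.06,"wx":0.0,"wy":0.0,"wz":0.241,"fingers":0.0},
    {"x":0.202,"y":-0.007,"z":0.06,"wx":0.0,"wy":0.0,"wz":0.241,"fingers":0.0},
    {"x":0.202,"y":-0.007,"z":0.06,"wx":0.0,"wy":0.0,"wz":0.241,"fingers":0.0},
    {"x":0.202,"y":-0.007,"z":0.06,"wx":0.0,"wy":0.0,"wz":0.241,"fingers":0.0},
    {"x":0.202,"y":-0.007,"z":0.06,"wx":0.0,"wy":0.0,"wz":0.241,"fingers":0.0},
  ],
)

```text
time_s: 54.2
eef_pos: [600.3, -57.1, 299.6]
tool_rot: [[-0.222, -0.975, -0.0], [-0.975, 0.222, 0.0], [0.0, 0.0, -1.0]]
ft_force: [-0.1, 0.5, 0.0]
grip_width: 1.004
```

```bash
python3 look.py 56
```

```text
t 54.2 tcp [600.3 -57.1 299.6] pick (array([601.2, -57.4]), -12.9, array([55.4, 89.3])) ([0.0001, -0.0009, 0.0971], np.float64(0.001))
then lift .1, transport from lifted ([-0.1931, 0.055, -0.056], np.float64(-0.239))
```

>>> arm_command(
  steps=[
    {"x":0.0001,"y":-0.0009,"z":0.05,"wx":0.0,"wy":0.0,"wz":0.001,"fingers":0.0},
    {"x":0.0001,"y":-0.0009,"z":0.088,"wx":0.0,"wy":0.0,"wz":0.001,"fingers":0.0},
    {"x":0.0001,"y":-0.0009,"z":0.0971,"wx":0.0,"wy":0.0,"wz":0.001,"fingers":0.0},
    {"x":0.0001,"y":-0.0009,"z":0.0971,"wx":0.0,"wy":0.0,"wz":0.001,"fingers":0.0},
    {"x":0.0001,"y":-0.0009,"z":0.0971,"wx":0.0,"wy":0.0,"wz":0.001,"fingers":0.6},
    {"x":0.0001,"y":-0.0009,"z":0.0971,"wx":0.0,"wy":0.0,"wz":0.001,"fingers":0.6},
    {"x":0.0001,"y":-0.0009,"z":0.0971,"wx":0.0,"wy":0.0,"wz":0.001,"fingers":0.6},
    {"x":0.0001,"y":-0.0009,"z":0.0971,"wx":0.0,"wy":0.0,"wz":0.001,"fingers":0.6},
    {"x":0.0001,"y":-0.0009,"z":0.0971,"wx":0.0,"wy":0.0,"wz":0.001,"fingers":0.6},
    {"x":0.0001,"y":-0.0009,"z":0.0971,"wx":0.0,"wy":0.0,"wz":0.001,"fingers":0.6},
    {"x":0.0001,"y":-0.0009,"z":0.0971,"wx":0.0,"wy":0.0,"wz":0.001,"fingers":0.6},
    {"x":0.0001,"y":-0.0009,"z":0.0971,"wx":0.0,"wy":0.0,"wz":0.001,"fingers":0.6},
    {"x":0.0001,"y":-0.0009,"z":0.06,"wx":0.0,"wy":0.0,"wz":0.001,"fingers":0.6},
    {"x":0.0001,"y":-0.0009,"z":0.015,"wx":0.0,"wy":0.0,"wz":0.001,"fingers":0.6},
    {"x":0.0001,"y":-0.0009,"z":-0.0029,"wx":0.0,"wy":0.0,"wz":0.001,"fingers":0.6},
    {"x":0.0001,"y":-0.0009,"z":-0.0029,"wx":0.0,"wy":0.0,"wz":0.001,"fingers":0.6},
  ],
)

```text
time_s: 56.25
eef_pos: [601.2, -59.1, 302.5]
tool_rot: [[-0.225, -0.974, 0.001], [-0.974, 0.225, -0.001], [0.0, -0.001, -1.0]]
ft_force: [0.6, -1.3, -0.6]
grip_width: 0.581
```

>>> arm_command(
  steps=[
    {"x":-0.02,"y":0.006,"z":-0.056,"wx":0.0,"wy":0.0,"wz":-0.03,"fingers":0.6},
    {"x":-0.1931,"y":0.055,"z":-0.056,"wx":0.0,"wy":0.0,"wz":-0.239,"fingers":0.6},
    {"x":-0.1931,"y":0.055,"z":-0.056,"wx":0.0,"wy":0.0,"wz":-0.239,"fingers":0.6},
    {"x":-0.1931,"y":0.055,"z":-0.056,"wx":0.0,"wy":0.0,"wz":-0.239,"fingers":0.6},
    {"x":-0.1931,"y":0.055,"z":-0.056,"wx":0.0,"wy":0.0,"wz":-0.239,"fingers":0.6},
    {"x":-0.1931,"y":0.055,"z":-0.056,"wx":0.0,"wy":0.0,"wz":-0.239,"fingers":0.6},
    {"x":-0.1931,"y":0.055,"z":-0.056,"wx":0.0,"wy":0.0,"wz":-0.239,"fingers":0.6},
    {"x":-0.1931,"y":0.055,"z":-0.056,"wx":0.0,"wy":0.0,"wz":-0.239,"fingers":0.6},
    {"x":-0.1931,"y":0.055,"z":-0.028,"wx":0.0,"wy":0.0,"wz":-0.239,"fingers":0.6},
    {"x":-0.1931,"y":0.055,"z":-0.008,"wx":0.0,"wy":0.0,"wz":-0.239,"fingers":0.6},
    {"x":-0.1931,"y":0.055,"z":-0.003,"wx":0.0,"wy":0.0,"wz":-0.239,"fingers":0.6},
    {"x":-0.1931,"y":0.055,"z":-0.003,"wx":0.0,"wy":0.0,"wz":-0.239,"fingers":0.6},
    {"x":-0.1931,"y":0.055,"z":-0.003,"wx":0.0,"wy":0.0,"wz":-0.239,"fingers":0.6},
    {"x":-0.1931,"y":0.055,"z":-0.003,"wx":0.0,"wy":0.0,"wz":-0.239,"fingers":0.6},
  ],
)

```text
time_s: 58.0
eef_pos: [591.2, 141.5, 305.9]
tool_rot: [[0.012, -1.0, 0.001], [-1.0, -0.012, 0.0], [-0.0, -0.001, -1.0]]
ft_force: [-0.1, 0.2, -1.8]
grip_width: 0.579
```

```bash
python3 d.py 590.2 143.1 299.8 -89.2
```

```text
t 58.0 [591.2 141.5 305.9] q [0.05 0.25 1.74 0.   1.15 1.61] F [-0.1  0.2 -1.8] grip 0.579 tilt [ 6.e-04  2.e-04 -1.e+00]
[590.2, 143.1, 299.8, -89.2] ([-0.0016, 0.001, 0.0061], np.float64(-0.002))
```

>>> arm_command(
  steps=[
    {"x":-0.0016,"y":0.0007,"z":0.003,"wx":0.0,"wy":0.0,"wz":-0.002,"fingers":0.6},
    {"x":-0.0016,"y":0.0007,"z":0.0045,"wx":0.0,"wy":0.0,"wz":-0.002,"fingers":0.6},
    {"x":-0.0016,"y":0.0007,"z":0.0045,"wx":0.0,"wy":0.0,"wz":-0.002,"fingers":0.6},
    {"x":-0.0016,"y":0.0007,"z":0.0063,"wx":0.0,"wy":0.0,"wz":-0.002,"fingers":0.6},
    {"x":-0.0016,"y":0.0007,"z":0.0063,"wx":0.0,"wy":0.0,"wz":-0.002,"fingers":0.6},
    {"x":-0.0016,"y":0.0007,"z":0.0063,"wx":0.0,"wy":0.0,"wz":-0.002,"fingers":0.6},
    {"x":-0.0016,"y":0.0007,"z":0.0063,"wx":0.0,"wy":0.0,"wz":-0.002,"fingers":0.0},
    {"x":-0.0016,"y":0.0007,"z":0.0063,"wx":0.0,"wy":0.0,"wz":-0.002,"fingers":0.0},
    {"x":-0.0016,"y":0.0007,"z":0.0063,"wx":0.0,"wy":0.0,"wz":-0.002,"fingers":0.0},
    {"x":-0.0016,"y":0.0007,"z":0.0063,"wx":0.0,"wy":0.0,"wz":-0.002,"fingers":0.0},
    {"x":-0.0016,"y":0.0007,"z":-0.03,"wx":0.0,"wy":0.0,"wz":-0.002,"fingers":0.0},
    {"x":-0.0016,"y":0.0007,"z":-0.068,"wx":0.0,"wy":0.0,"wz":-0.002,"fingers":0.0},
    {"x":-0.0016,"y":0.0007,"z":-0.1,"wx":0.0,"wy":0.0,"wz":-0.002,"fingers":0.0},
    {"x":-0.0016,"y":0.0007,"z":-0.1,"wx":0.0,"wy":0.0,"wz":-0.002,"fingers":0.0},
  ],
)

```text
time_s: 59.75
eef_pos: [590.9, 143.1, 408.1]
tool_rot: [[0.014, -1.0, 0.005], [-1.0, -0.014, 0.0], [-0.0, -0.005, -1.0]]
ft_force: [0.0, -0.7, 0.1]
grip_width: 1.004
```

```bash
python3 - <<'E'
from w import *
o=get_obs();s=snapshot('wrist');save(s,'w8.png');print(o['time_s'],o['eef_pos'],find(s,o,110,*SL,sat=50)[:1])
a=s['img'][90:240,180:330];t=snapshot('scene');print(proj(t,[588,142,75]))
u,v=map(int,proj(t,[588,142,75]));b=t['img'][v-35:v+35,u-35:u+35]
cv2.imwrite('pics/w8c.png',np.hstack([cv2.resize(a,(400,400),interpolation=cv2.INTER_CUBIC),cv2.resize(b,(400,400),interpolation=cv2.INTER_CUBIC)])[:,:,::-1])
E
```

```text
59.75 [590.89705506 143.13169972 408.1408315 ] [(array([592.8, 143.2]), 0.8, array([54.8, 93.9]))]
(np.float64(290.37235950634886), np.float64(178.58477435355516))
```

View pics/w8c.png

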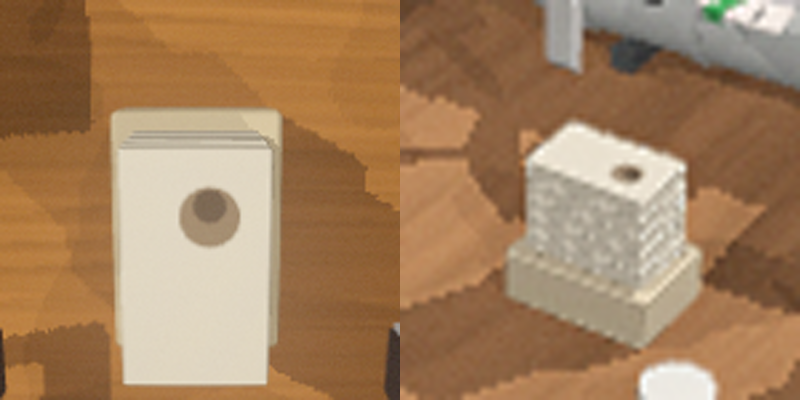

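The pile is straight and flush in both views, with the five far edges evenly stepped by perspective only (v≈131–148 in the left crop). Everything is put away, so back to the lever.

```bash
python3 d.py 463.8 370.6 405 -58
```

```text
t 59.85 [590.1 143.1 404. ] q [0.05 0.15 1.67 0.   1.32 1.61] F [-0.3 -0.6  0.2] grip 0.998 tilt [-0.0021  0.     -1.    ]
[463.8, 370.6, 405.0, -58.0] ([-0.2293, 0.1231, -0.0008], np.float64(-0.545))
```

>>> arm_command(
  steps=[
    {"x":-0.229,"y":0.123,"z":0.0,"wx":0.0,"wy":0.0,"wz":-0.545,"fingers":0.0},
    {"x":-0.229,"y":0.123,"z":0.0,"wx":0.0,"wy":0.0,"wz":-0.545,"fingers":0.0},
    {"x":-0.229,"y":0.123,"z":0.0,"wx":0.0,"wy":0.0,"wz":-0.545,"fingers":0.0},
    {"x":-0.229,"y":0.123,"z":0.0,"wx":0.0,"wy":0.0,"wz":-0.545,"fingers":0.0},
    {"x":-0.229,"y":0.123,"z":0.0,"wx":0.0,"wy":0.0,"wz":-0.545,"fingers":0.0},
    {"x":-0.229,"y":0.123,"z":0.0,"wx":0.0,"wy":0.0,"wz":-0.545,"fingers":0.0},
    {"x":-0.229,"y":0.123,"z":0.0,"wx":0.0,"wy":0.0,"wz":-0.545,"fingers":0.0},
    {"x":-0.229,"y":0.123,"z":0.0,"wx":0.0,"wy":0.0,"wz":-0.545,"fingers":0.0},
    {"x":-0.229,"y":0.123,"z":0.0,"wx":0.0,"wy":0.0,"wz":-0.545,"fingers":0.0},
  ],
)

```text
time_s: 60.98
eef_pos: [464.7, 369.6, 405.1]
tool_rot: [[0.529, -0.849, -0.001], [-0.849, -0.529, 0.0], [-0.001, 0.001, -1.0]]
ft_force: [0.5, -1.1, -0.5]
grip_width: 0.999
```

```bash
python3 d.py 463.8 370.6 345.4 -58; python3 - <<'E'
from h import *
o=get_obs();s=snapshot('wrist');save(s,'w9.png')
h=cv2.cvtColor(s['img'],cv2.COLOR_RGB2HSV).astype(int)
g=(abs(h[...,0]-65)<20)&(h[...,1]>100)
v,u=np.nonzero(g)
P=np.array([ray(s,a,b,121,o)[:2] for a,b in zip(u,v)])
for p in (581.7,446),(583.8,444):
    Q=P-p;an=np.degrees(np.arctan2(-Q[:,0],-Q[:,1]));print(len(u),np.percentile(an,[2,50,98]).round(1))
E
```

```text
t 60.975 [464.7 369.6 405.1] q [0.48 0.12 1.71 0.   1.32 1.49] F [ 0.5 -1.1 -0.5] grip 0.999 tilt [-9.e-04  1.e-04 -1.e+00]
[463.8, 370.6, 345.4, -58.0] ([-0.0013, 0.0002, 0.0597], np.float64(-0.001))
575 [ 9.  12.7 16.6]
575 [10.4 14.2 18.2]
```

>>> arm_command(
  steps=[
    {"x":-0.001,"y":0.0,"z":0.03,"wx":0.0,"wy":0.0,"wz":0.0,"fingers":0.0},
    {"x":-0.001,"y":0.0,"z":0.0595,"wx":0.0,"wy":0.0,"wz":0.0,"fingers":0.0},
    {"x":-0.001,"y":0.0,"z":0.0595,"wx":0.0,"wy":0.0,"wz":0.0,"fingers":0.0},
    {"x":-0.001,"y":0.0,"z":0.0595,"wx":0.0,"wy":0.0,"wz":0.0,"fingers":0.0},
    {"x":-0.001,"y":0.0,"z":0.0595,"wx":0.0,"wy":0.0,"wz":0.0,"fingers":0.9},
    {"x":-0.001,"y":0.0,"z":0.0595,"wx":0.0,"wy":0.0,"wz":0.0,"fingers":0.9},
    {"x":-0.001,"y":0.0,"z":0.0595,"wx":0.0,"wy":0.0,"wz":0.0,"fingers":0.9},
    {"x":-0.001,"y":0.0,"z":0.0595,"wx":0.0,"wy":0.0,"wz":0.0,"fingers":0.9},
    {"x":-0.001,"y":0.0,"z":0.0595,"wx":0.0,"wy":0.0,"wz":0.0,"fingers":0.9},
    {"x":-0.001,"y":0.0,"z":0.0595,"wx":0.0,"wy":0.0,"wz":0.0,"fingers":0.9},
    {"x":-0.001,"y":0.0,"z":0.0595,"wx":0.0,"wy":0.0,"wz":0.0,"fingers":0.9},
    {"x":-0.001,"y":0.0,"z":0.0595,"wx":0.0,"wy":0.0,"wz":0.0,"fingers":0.9},
    {"x":-0.001,"y":0.0,"z":0.0595,"wx":0.0,"wy":0.0,"wz":0.0,"fingers":0.9},
    {"x":-0.001,"y":0.0,"z":0.0595,"wx":0.0,"wy":0.0,"wz":0.0,"fingers":0.9},
  ],
)

```text
time_s: 62.78
eef_pos: [463.6, 371.2, 345.5]
tool_rot: [[0.53, -0.848, -0.001], [-0.848, -0.53, -0.0], [-0.0, 0.001, -1.0]]
ft_force: [-0.6, -0.3, -0.1]
grip_width: 0.251
```

```bash
python3 d.py; python3 - <<'E'
from h import *
o=get_obs();R=np.array(o['tool_rot']);p=np.array(o['eef_pos'])[:2];P=np.array([581.7,446])
d=P-p;a0=np.degrees(np.arctan2(d[0],d[1]));print(a0,np.linalg.norm(d))
K=lambda a:P-140*np.array([np.sin(a),np.cos(a)])
for k in range(1,10):
    a=np.radians(a0+(12.7-a0)*k/9);e=K(a)-K(np.radians(a0));t=R.T@[*e,0]/1000
    print(k,t[:2].round(4),round(-(a0-np.degrees(a))*np.pi/180,3))
E
```

```text
t 62.775 [463.6 371.2 345.5] q [0.48 0.18 1.75 0.   1.22 1.5 ] F [-0.6 -0.3 -0.1] grip 0.251 tilt [-1.e-03 -2.e-04 -1.e+00]
57.641895236185526 139.84577941477838
1 [ 0.0122 -0.0006] -0.087
2 [ 0.0243 -0.0023] -0.174
3 [ 0.0362 -0.005 ] -0.261
4 [ 0.0478 -0.0087] -0.349
5 [ 0.059  -0.0134] -0.436
6 [ 0.0698 -0.0191] -0.523
7 [ 0.0801 -0.0257] -0.61
8 [ 0.0897 -0.0332] -0.697
9 [ 0.0986 -0.0415] -0.784
```

>>> arm_command(
  steps=[
    {"x":0.0122,"y":-0.0006,"z":0.0,"wx":0.0,"wy":0.0,"wz":-0.087,"fingers":0.9},
    {"x":0.0243,"y":-0.0023,"z":0.0,"wx":0.0,"wy":0.0,"wz":-0.174,"fingers":0.9},
    {"x":0.0362,"y":-0.005,"z":0.0,"wx":0.0,"wy":0.0,"wz":-0.261,"fingers":0.9},
    {"x":0.0478,"y":-0.0087,"z":0.0,"wx":0.0,"wy":0.0,"wz":-0.349,"fingers":0.9},
    {"x":0.059,"y":-0.0134,"z":0.0,"wx":0.0,"wy":0.0,"wz":-0.436,"fingers":0.9},
    {"x":0.0698,"y":-0.0191,"z":0.0,"wx":0.0,"wy":0.0,"wz":-0.523,"fingers":0.9},
    {"x":0.0801,"y":-0.0257,"z":0.0,"wx":0.0,"wy":0.0,"wz":-0.61,"fingers":0.9},
    {"x":0.0897,"y":-0.0332,"z":0.0,"wx":0.0,"wy":0.0,"wz":-0.697,"fingers":0.9},
    {"x":0.0986,"y":-0.0415,"z":0.0,"wx":0.0,"wy":0.0,"wz":-0.784,"fingers":0.9},
    {"x":0.0986,"y":-0.0415,"z":0.0,"wx":0.0,"wy":0.0,"wz":-0.784,"fingers":0.9},
    {"x":0.0986,"y":-0.0415,"z":0.0,"wx":0.0,"wy":0.0,"wz":-0.784,"fingers":0.9},
    {"x":0.0986,"y":-0.0415,"z":0.0,"wx":0.0,"wy":0.0,"wz":-0.784,"fingers":0.9},
  ],
)

```text
time_s: 64.28
eef_pos: [550.8, 310.0, 345.5]
tool_rot: [[0.974, -0.226, -0.0], [-0.226, -0.974, 0.001], [-0.0, -0.001, -1.0]]
ft_force: [2.5, 4.1, -2.1]
grip_width: 0.25
```

```bash
python3 d.py; python3 - <<'E'
from h import *
o=get_obs();s=snapshot('wrist');c=s['img'][0:280,120:400]
cv2.imwrite('pics/w10.png',cv2.resize(c,(600,600),interpolation=cv2.INTER_CUBIC)[:,:,::-1])
E
```

```text
t 64.275 [550.8 310.  345.5] q [0.33 0.26 1.65 0.   1.23 0.56] F [ 2.5  4.1 -2.1] grip 0.25 tilt [-2.0e-04  1.1e-03 -1.0e+00]
```

View pics/w10.png

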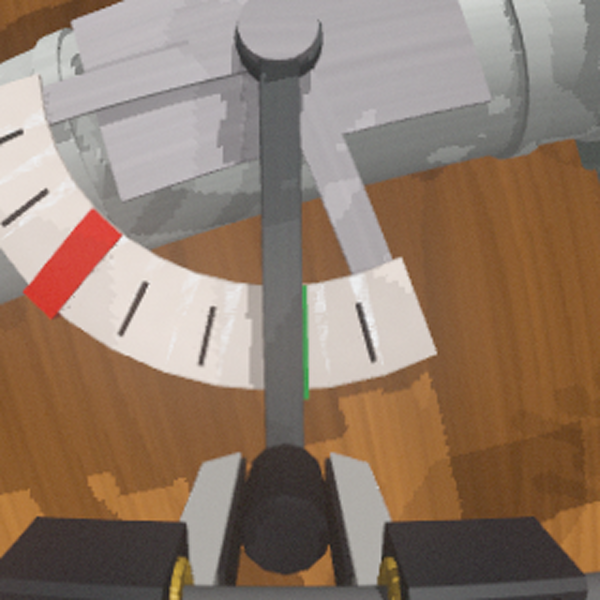

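The lever covers the green mark except for a sliver on its right at (305,340), about 1 mm off. I'll nudge it, release and retreat.

>>> arm_command(
  steps=[
    {"x":0.0012,"y":0.0,"z":0.0,"wx":0.0,"wy":0.0,"wz":0.0,"fingers":0.9},
    {"x":0.0012,"y":0.0,"z":0.0,"wx":0.0,"wy":0.0,"wz":0.0,"fingers":0.9},
    {"x":0.0012,"y":0.0,"z":0.0,"wx":0.0,"wy":0.0,"wz":0.0,"fingers":0.9},
    {"x":0.0012,"y":0.0,"z":0.0,"wx":0.0,"wy":0.0,"wz":0.0,"fingers":0.4},
    {"x":0.0012,"y":0.0,"z":0.0,"wx":0.0,"wy":0.0,"wz":0.0,"fingers":0.4},
    {"x":0.0012,"y":0.0,"z":0.0,"wx":0.0,"wy":0.0,"wz":0.0,"fingers":0.4},
    {"x":0.0012,"y":0.0,"z":0.0,"wx":0.0,"wy":0.0,"wz":0.0,"fingers":0.4},
    {"x":0.0012,"y":0.0,"z":0.0,"wx":0.0,"wy":0.0,"wz":0.0,"fingers":0.4},
    {"x":0.0012,"y":0.0,"z":-0.055,"wx":0.0,"wy":0.0,"wz":0.0,"fingers":0.4},
    {"x":0.0012,"y":0.0,"z":-0.11,"wx":0.0,"wy":0.0,"wz":0.0,"fingers":0.2},
    {"x":0.0012,"y":0.06,"z":-0.13,"wx":0.0,"wy":0.0,"wz":0.0,"fingers":0.2},
    {"x":0.0012,"y":0.12,"z":-0.13,"wx":0.0,"wy":0.0,"wz":0.0,"fingers":0.2},
    {"x":0.0012,"y":0.18,"z":-0.13,"wx":0.0,"wy":0.0,"wz":0.0,"fingers":0.2},
    {"x":0.0012,"y":0.24,"z":-0.13,"wx":0.0,"wy":0.0,"wz":0.0,"fingers":0.2},
    {"x":0.0012,"y":0.3,"z":-0.13,"wx":0.0,"wy":0.0,"wz":0.0,"fingers":0.2},
    {"x":0.0012,"y":0.3,"z":-0.13,"wx":0.0,"wy":0.0,"wz":0.0,"fingers":0.2},
  ],
)

```text
time_s: 66.32
eef_pos: [483.9, 14.1, 475.8]
tool_rot: [[0.973, -0.232, -0.0], [-0.232, -0.973, -0.001], [-0.0, 0.001, -1.0]]
ft_force: [0.8, 0.6, 0.3]
grip_width: 0.8
```

```bash
python3 d.py; python3 - <<'E'
from h import *
t=snapshot('top');s=snapshot('scene');a=t['img'][130:290,60:390];b=s['img'][130:290,140:330]
c=np.vstack([cv2.resize(t['img'][165:265,70:400],(792,240),interpolation=cv2.INTER_CUBIC),np.hstack([cv2.resize(s['img'][100:290,130:380],(460,350),interpolation=cv2.INTER_CUBIC),cv2.resize(t['img'][165:245,70:146],(332,350),interpolation=cv2.INTER_CUBIC)])])
cv2.imwrite('pics/fin.png',c[:,:,::-1])
E
```

```text
t 66.325 [483.9  14.1 475.8] q [-0.21 -0.21  1.89 -0.    1.46  0.03] F [0.8 0.6 0.3] grip 0.8 tilt [-4.e-04 -5.e-04 -1.e+00]
```

View pics/fin.png

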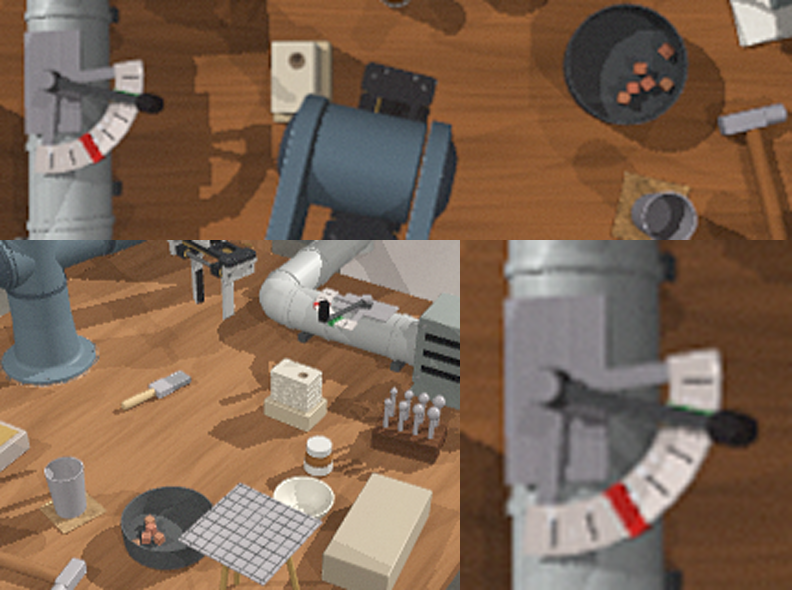

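Everything is in place, the lever is on green and the arm is clear.

```bash
python3 -c "
from plant import *
print(hand_in())"
```

```text
the job is handed in; nothing more can be done
None
```

I cleared the hearth in the order asked and handed the job in at about 66 s of the 210 s allowed; no verdict came back.

1. **Lever to red:** I swung it to the red full-draught mark first. The wrist view showed it about 1 mm off centre on the mark.
2. **Lumps and beaker:** I tipped the lumps into the annealing pan and shook the beaker. I then stood it upright near the middle of its cork mat.
3. **Slabs:** I piled all five slabs on the firebrick, long sides along the brick's. None was knocked aside while I worked.
4. **Lever to green:** I throttled it back to the green idle mark last.

**Last checks:** The final pictures show six lumps in the pan, an empty upright beaker on the mat, a straight pile, the lever over green and the arm clear of everything. The other things on the bench looked undisturbed.

**Where checks disagreed or fell short:**
- The wrist and top cameras differed by 3–5 mm along x. I used the wrist view throughout, so most of that should cancel.
- The pile outline measured about 54.8 × 94 mm against a nominal 55 × 90. Part of that is perspective, so slab ends may be 1–2 mm out of flush.
- I nudged the lever about 1 mm onto the green mark before releasing it. The exact angle was judged from pictures, not measured again.

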